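# Set out the power-cut shelf

## Task

Set out the power-cut shelf: stand the yellow bulb face down in the empty upper tier of the rack, stack the loose clear tray squarely on top of that tier as the third tier, and have the blue bulb stand face down in this top tray. Stand the black torch upright, lens down, on the white board in line with and halfway between the rack and the green tin, and set the orange funnel mouth down centrally on the tin's lid. Leave the red tape and the screw jar where they are.

Things in the scene. Friction and masses are not known exactly. Their poses are not given: they have to be found in the camera images.
- board: Low white laminated particleboard shelf board, fixed on the table, 150 mm (its x) by 420 mm (its y), 18 mm thick. The rack stands near one end and the tin near the other, each 140 mm (along y) from the board's centre; which is at which end varies. Origin: centre of its underside, straight below the point halfway between rack and tin.
- rack: Two stacked clear trays fixed on the board, long way x, wide way y; each like the loose tray (see there), the upper one 58 mm above the lower. The lower holds a white bulb (fixed); the upper is empty: floor 61 mm, wall tops 84 mm, post tops 116 mm above the origin. Origin: centre of the lower tray's underside, on the board's surface. z is up.
- tin: Green round tin with a yellow band and a flat steel lid, fixed on the board: 84 mm across, 90 mm tall. Origin: centre of its underside, on the board's surface.
- amber_center (a point): Yellow (amber) spotlight bulb standing face down, 50 mm tall: the lower 30 mm is a straight yellow round body 36 mm across (the place to grip it), above it a shoulder and a white ceramic cap 18 mm across with two short pins (the pins cannot be touched). Point: on its axis, 25 mm above its underside. z is up. Loose, about 45 g.
- blue_center (a point): Blue spotlight bulb standing face down, 50 mm tall: the lower 30 mm is a straight blue round body 36 mm across (the place to grip it), above it a shoulder and a white ceramic cap 18 mm across with two short pins (the pins cannot be touched). Point: on its axis, 25 mm above its underside. z is up. Loose, about 45 g.
- tray_center (a point): Loose clear plastic tray, the third tier: 120 mm long (its x), 60 mm wide (its y), floor 3 mm thick, walls 3 mm thick and 26 mm high, a grey 10 x 10 mm post in each corner up to 58 mm above its flat underside, which rests on the post tops of the tier below. Grip it across its width by the walls half-way along. Point: centre, 29 mm above its underside. 80 g.
- torch_center (a point): Black torch standing upright on its lens, 102 mm tall: head 48 mm across up to 22 mm, a cone, then a straight barrel 32 mm across from 30 to 82 mm above its foot, and a grey twist knob 29 mm across on top (it does not turn). Point: on its axis, 50 mm above its foot. z is up. Loose, about 160 g.
- funnel_center (a point): Orange plastic funnel standing mouth down, 94 mm tall: mouth 76 mm across, cone up to 42 mm, above that a straight spout 18 mm across. Point: on its axis, 47 mm above its mouth. z is up. Loose, about 40 g.
- tape_center (a point): Roll of red tape lying flat, 66 mm across, 19 mm high; a bystander. Point: its centre. Loose.
- screw_jar_center (a point): Round green glass jar with a white lid, 52 mm across, 62 mm tall; a bystander. Point: its centre. Loose.
There are look-alikes about, which are no part of the job. What is meant by the part that bears blue_center is not turquoise, and is the smaller of those in its own colour.

How it is judged:
By the outcome, as a careful person would: the job done as asked, in the order asked, and still so for the second after the job is handed in, with the robot touching nothing.
It also fails if it takes over 136 s, if anything falls off the work surface, if the arm or the gripper's body presses on something with over 40 N, if the wrist force passes 120 N, or if a joint passes its speed limit or range.

## Robot

A 6-joint arm with a two-finger parallel gripper is mounted at the origin on the work surface. World frame = base frame: x ahead of the robot, y to its left, z up, the work surface at z = 0. Lengths are in mm, angles in degrees, forces in N, time in s.
With the tool pointing down it reaches from about 400 to 825 mm from the base axis. Payload 7 kg.
Tool frame: the origin (TCP) lies on the centre line of the jaws, within the pads' length; the fingertips stand 22 mm ahead of it and the grasp point (between the pads) lies 3 mm ahead of it (manip.tip_reach is the distance from the TCP to the fingertips, in mm); z points along the fingers, y is the direction in which the jaws open and shut (so a half turn about z gives the same grasp; the last joint's range is limited). The gripper opens to 85 mm and grips with 20 to 120 N. Pads are 22 mm wide; open, the fingers measure 114 mm over their backs; the gripper's body (76 mm by 85 mm) begins 54 mm behind the grasp point. The pads swing forward as they close: fully open they stand 13 mm farther back than shut.
Start: joints at [-59.467, 20.546, 0.682, 0, -70.136, -16.507], TCP at [163.569, -654.859, 253.302] pointing down, gripper open.
Joint ranges: [-176.03, 176.03], [-82.01, 121.73], [-58.28, 71.71], [-173.87, 95.51], [-174.79, -0.11], [-173.66, 173.66]. Speed limits (degrees/s): [136.94, 136.94, 172.46, 180, 180, 180].

## Interface

Orientations are given as [roll, pitch, yaw] about the fixed x, y, z axes, in that order (R = Rz(yaw) Ry(pitch) Rx(roll)).
In Python, from cell import readout, cams, finish_job, manip gives the robot as it stands.
- The arm moves only by the shell command python3 -m creep 'ROWS' [FORCE]. ROWS is JSON, a list of rows, each a list of 3 entries, a list of its own where there are three numbers: the turn, a rotation vector about the tool's x, y, z in degrees, then the shift along the tool's x, y, z in m, then the finger opening in m, from 0 to 0.0854. In form: [[[ax, ay, az], [x, y, z], jaw], ...]. A call has 1 to 5 rows; each row shifts and turns the commanded pose from where the row before left it, along the tool's axes as they then stand; what a row does not reach is not made up. A row lasts 1/12 s, in which the tool goes at most 41.7 mm and 7.16 degrees, less where a joint would pass 70% of its speed; a pose out of reach is approached as far as the arm can. A call is refused whole if a number of a shift passes 0.0417 or a number of a turn 7.16, either way. A call with a gripper value outside its range is refused whole. The fingers move at their own pace and stop on an object; FORCE is the grip in N (left out, the last holds). Time passes only in rows, so rows that do not move let the fingers close. It gives the time, the measured TCP pose, the force and the opening at its end, in the units of the state.
- readout.read_state(): the state, without advancing time (a new reading comes with each control period).
- cams.grab_frame(name): name is "scene" or "top" or "wrist"; returns the picture (384x512x3 uint8, red, green, blue); there is no depth.
- cams.calibration(name): a dict with "fx", "fy", "cx", "cy" (pixels), "k1" (the pictures are not rectified: a ray, as slopes to the right and down, at radius r is drawn at 1 + k1 r^2 times it, then the intrinsics apply), "xyz" and "orientation" of the camera in the world; the wrist camera has in their place "T_tool_cam" (4x4, takes a point from camera to tool coordinates, whose origin is the TCP and whose axes are the flange's). Camera axes: x right, y down, z forward; pixel columns grow to the right and rows downward; lengths in mm; the calibration is good to about 2 mm. A picture is of the moment at which its call begins: read the wrist's pose just before it. calibration takes no time and is no camera call.
- finish_job(): hands the job in, once; it reports no verdict.
Trained networks look in the newest picture that a camera, given by its name, has taken for a name from the list of things; names that differ only in an ending like _2 or _b are one class to them, and where a whole thing is asked for, a point or a joint stands for the part that bears it (a point fixed in the world has none). Each returns a list of dicts, best first, with "confidence" (0 to 1); they miss things now and then, are a little off and sometimes report something else, mostly with a low value. They report only what shows in the picture. A call takes as long as a camera call. They do not tell look-alikes from the thing itself.
- cams.boxes_of(camera, label): "extent" ([left, top, right, bottom] in pixels, round what is visible of it).
The state is a dict: "t": time; "qpos": joint angles; "joint_vel": joint speeds; "tau": joint torques, N m; "tool_pos": TCP position; "tcp_rot": TCP orientation; "ft_force": force on the tool from outside, world axes, zero at the start; "torque": the same for the moment, N m; "finger_gap": finger opening in mm.
Only numpy, scipy, OpenCV 4.12 (cv2) and the standard library are available. Lean on these libraries where they do the work, as an engineer would, in place of code of your own. Each camera call takes 0.05 s, during which the arm holds its last target. There are 200 camera calls.

## Working session

There is one attempt and no reset: what is moved stays moved. The work goes in short steps, Python scripts to look and compute and a shell command to move; the robot and the scene stay as the last step left them, time stands still between calls to the robot, and variables do not carry over. Pictures are saved under pics/ and viewed, about 12 in all and at most 16, crops included, and the job is handed in when it is done.

```bash
ls; mkdir -p pics; python3 - <<'E'
from cell import readout,cams,manip
import cv2,json
print(readout.read_state()); print([a for a in dir(manip) if a[0]!='_'])
for n in ("scene","top","wrist"):
    print(n,cams.calibration(n))
    im=cams.grab_frame(n); cv2.imwrite(f"pics/{n}0.png",cv2.resize(im[...,::-1],(768,576),interpolation=cv2.INTER_CUBIC))
    if n!='wrist':
        for l in "board rack tin amber_center blue_center tray_center torch_center funnel_center tape_center screw_jar_center".split():
            print(l,[([round(v) for v in d['extent']],round(d['confidence'],2)) for d in cams.boxes_of(n,l)])
E
```

```text
pics
{'t': 0.0, 'qpos': array([-5.94687474e+01,  2.05905131e+01,  6.31807341e-01, -1.97134616e-02,
       -7.01350215e+01, -1.65053917e+01]), 'joint_vel': array([-0.00431318,  0.02983047, -0.1369671 , -0.01024277, -0.13862617,
       -0.1071417 ]), 'tau': array([-5.77652063e-04, -5.83322811e+01,  2.93415892e+01,  6.93674371e+00,
       -6.10880044e-03,  2.15583310e-05]), 'tool_pos': array([ 163.43637234, -654.44325648,  252.36039471]), 'tcp_rot': array([ 1.79904870e+02, -8.86284780e-03, -1.65980846e+02]), 'ft_force': array([-0.50042568, -0.23740676, -1.16997959]), 'torque': array([ 0.03946208,  0.05885109, -0.07509023]), 'finger_gap': 85.62644515003518}
['Unreachable', 'tip_reach']
scene {'fx': 353.2402310565624, 'fy': 353.2402310565624, 'cx': 254.616508803807, 'cy': 191.5919366197464, 'k1': 0.03583381705782105, 'xyz': array([1207.15066011,  -79.29583207,  557.57990629]), 'orientation': array([-125.20191332,   -0.17327382,   83.70732608])}
board [([179, 219, 388, 274], 0.62)]
rack [([326, 182, 377, 255], 0.86)]
tin [([198, 198, 236, 254], 0.65)]
amber_center [([338, 176, 354, 192], 0
[... 957 characters left out ...]
orch_center [([251, 212, 272, 232], 0.79), ([282, 118, 320, 160], 0.23)]
funnel_center [([79, 170, 118, 202], 0.63)]
tape_center [([406, 160, 435, 184], 0.86)]
screw_jar_center [([361, 208, 384, 231], 0.96)]
wrist {'fx': 276.2370083384735, 'fy': 276.2370083384735, 'cx': 253.66541237551968, 'cy': 193.74994853743536, 'k1': 0.006070721337143311, 'T_tool_cam': array([[-3.32679832e-05, -9.55302666e-01, -2.95629525e-01,
         7.45056127e+01],
       [ 9.99999731e-01,  1.84830935e-04, -7.09798725e-04,
        -3.16669844e-01],
       [ 7.32714095e-04, -2.95629469e-01,  9.55302403e-01,
        -1.20436872e+02],
       [ 0.00000000e+00,  0.00000000e+00,  0.00000000e+00,
         1.00000000e+00]])}
```

View pics/top0.png

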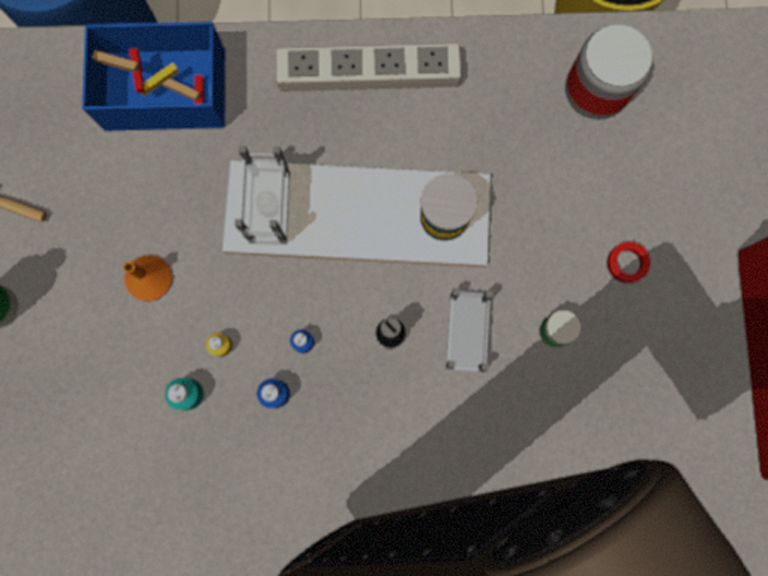

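View pics/scene0.png

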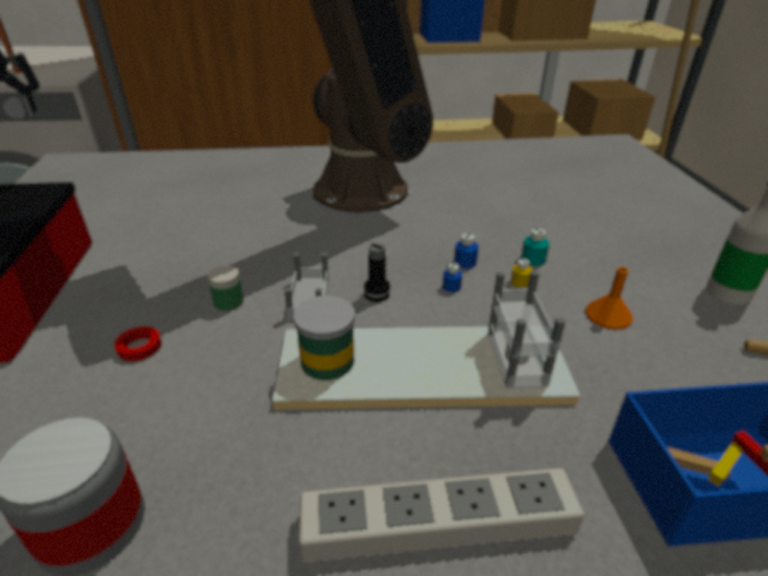

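```bash
cat > h.py <<'E'
import numpy as np,cv2,json
from scipy.spatial.transform import Rotation as Ro
from scipy.optimize import least_squares
from cell import readout,cams,manip
def campose(n,st=None):
    c=cams.calibration(n)
    if n=='wrist':
        st=st or readout.read_state()
        R=Ro.from_euler('xyz',st['tcp_rot'],degrees=True).as_matrix(); T=c['T_tool_cam']
        return c,R@T[:3,:3],R@T[:3,3]+st['tool_pos']
    return c,Ro.from_euler('xyz',c['orientation'],degrees=True).as_matrix(),np.array(c['xyz'])
def proj(P,cp):
    c,R,t=cp; q=(np.atleast_2d(P)-t)@R; s=q[:,:2]/q[:,2:]; s=s*(1+c['k1']*(s**2).sum(1,keepdims=True))
    return s*[c['fx'],c['fy']]+[c['cx'],c['cy']]
def onplane(uv,z,cp):
    c,R,t=cp; d=(np.atleast_2d(uv)-[c['cx'],c['cy']])/[c['fx'],c['fy']]; s=d.copy()
    for _ in range(8): s=d/(1+c['k1']*(s**2).sum(1,keepdims=True))
    r=np.c_[s,np.ones(len(s))]@R.T; return t+r*((z-t[2])/r[:,2])[:,None]
A=np.linspace(0,2*np.pi,60)
def rings(zr): return np.concatenate([np.c_[r*np.cos(A),r*np.sin(A),0*A+z] for z,r in zr])
M=dict(bulb=rings([(0,18),(30,18),(42,9),(50,7)]),torch=rings([(0,24),(22,24),(82,16),(102,14.5)]),
 funnel=rings([(0,38),(42,9),(94,9)]),tin=rings([(0,42),(90,42)]),tape=rings([(0,33),(19,33)]),jar=rings([(0,26),(62,26)]))
def bbox(uv): return np.r_[uv.min(0),uv.max(0)]
def fit(model,obs,z0=0,x0=(550,0)):
    "obs: list of (campose, box)"
    f=lambda p:np.concatenate([bbox(proj(M[model]+[p[0],p[1],z0],cp))-b for cp,b in obs])
    s=least_squares(f,x0,loss='soft_l1'); return s.x.round(1),np.abs(s.fun).max().round(1),s.fun.round(1)
def go(x,y,z,yaw=None):
    "shift in tool axes (mm) and turn about tool z to reach TCP target, from measured pose"
    st=readout.read_state(); R=Ro.from_euler('xyz',st['tcp_rot'],degrees=True).as_matrix()
    d=R.T@(np.array([x,y,z])-st['tool_pos']); y0=st['tcp_rot'][2]
    print('shift',d.round(1),'turn_z',None if yaw is None else round(-((yaw-y0+180)%360-180),2),'at',st['tool_pos'].round(1),st['tcp_rot'].round(2),'t',round(st['t'],2))
def snap(n,name,crop=None,k=2):
    st=readout.read_state(); im=cams.grab_frame(n)[...,::-1]
    if crop: l,t,r,b=crop; im=im[t:b,l:r]
    cv2.imwrite('pics/'+name,cv2.resize(im,None,fx=k,fy=k,interpolation=cv2.INTER_CUBIC)); return st
E
python3 - <<'E'
from h import *
print(manip.tip_reach)
T,S=campose('top'),campose('scene')
for l,m,b,s,z in [('amber','bulb',[138,221,153,234],[338,176,354,192],0),('blue','bulb',[193,219,208,234],[294,174,309,195],0),
 ('torch','torch',[251,212,272,232],[240,159,260,201],0),('funnel','funnel',[79,170,118,202],[391,178,422,216],0),
 ('tin','tin',[282,115,317,161],[198,198,236,254],18),('tape','tape',[406,160,435,184],[78,216,110,241],0),('jar','jar',[361,208,384,231],[138,178,164,208],0),('bigblue','bulb',[172,252,191,274],[302,157,320,176],0)]:
    print(l,fit(m,[(T,b),(S,s)],z))
im=cams.grab_frame('top'); 
# board top corners: threshold white
g=im.min(2).astype(int); m=((g>150)).astype(np.uint8); m[:95]=0;m[190:]=0;m[:,:130]=0;m[:,345:]=0
c=cv2.minAreaRect(np.argwhere(m)[:,::-1].astype(np.float32)); bp=cv2.boxPoints(c); print(bp.round(1), g[140,240])
W=onplane(bp,18,T)[:,:2]; print(W.round(1), np.linalg.norm(np.diff(W,axis=0),axis=1).round(1), W.mean(0).round(1))
man=np.array([[230,160],[491,173],[488,265],[223,250]])/1.5; W=onplane(man,18,T)[:,:2]; print(W.round(1),W.mean(0))
tr=np.array([[453,291],[489,292],[485,369],[448,368]])/1.5;W=onplane(tr,58,T)[:,:2]; print('traypost',W.round(1),W.mean(0))
cv2.imwrite('pics/crop.png',cv2.resize(im[85:285,90:345,::-1],None,fx=3,fy=3,interpolation=cv2.INTER_CUBIC))
E
```

```text
22.0
amber (array([435. , 260.7]), np.float64(3.9), array([-0.3, -1.7,  3. ,  1.9,  0.9, -3.9,  0.1,  0.6]))
blue (array([433.4, 135.6]), np.float64(1.0), array([-1. , -0.6,  0.9,  1. ,  0.4,  0.4, -0.4,  0.1]))
torch (array([439.5,  -6.9]), np.float64(1.5), array([-0. , -0.4, -0.5,  1.2,  0.4,  1.1, -1.5,  0.1]))
funnel (array([540.7, 383.4]), np.float64(4.6), array([ 0.6,  0.4, -4.6, -0.4, -0.8, -1.6,  0.2,  3. ]))
tin (array([626. , -95.2]), np.float64(3.8), array([-3.8, -0. ,  0.6, -0. , -3.1, -1.3,  0.9,  0.5]))
tape (array([ 543.8, -383.2]), np.float64(5.0), array([-3.7,  0.3, -2.4,  5. , -2.3,  0.5, -1.3,  0.5]))
jar (array([ 438.6, -260.5]), np.float64(4.1), array([-4.1, -2.1,  1.5,  0.3,  0.4, -1.8, -0.6, -0.4]))
bigblue (array([345.7, 180.5]), np.float64(5.1), array([ 0.5,  5.1, -0.9, -0.9,  1.4,  0.4, -3.3,  0.6]))
[[147.9 166.6]
 [151.1 105.6]
 [327.1 114.8]
 [323.8 175.9]] 169
[[ 580.5  258.9]
 [ 732.   252. ]
 [ 696.2 -174.1]
 [ 545.8 -158.8]] [151.7 427.7 151.2] [638.6  44.5]
[[ 729.1  246.7]
 [ 694.9 -174.7]
 [ 543.8 -162.3]
 [ 580.3  257.1]] [637.03034947  41.70540696]
traypost [[ 497.2 -101.3]
 [ 494.1 -155.9]
 [ 377.9 -143.9]
 [ 381.   -88.8]] [ 437.52127615 -122.47543202]
```

View pics/crop.png

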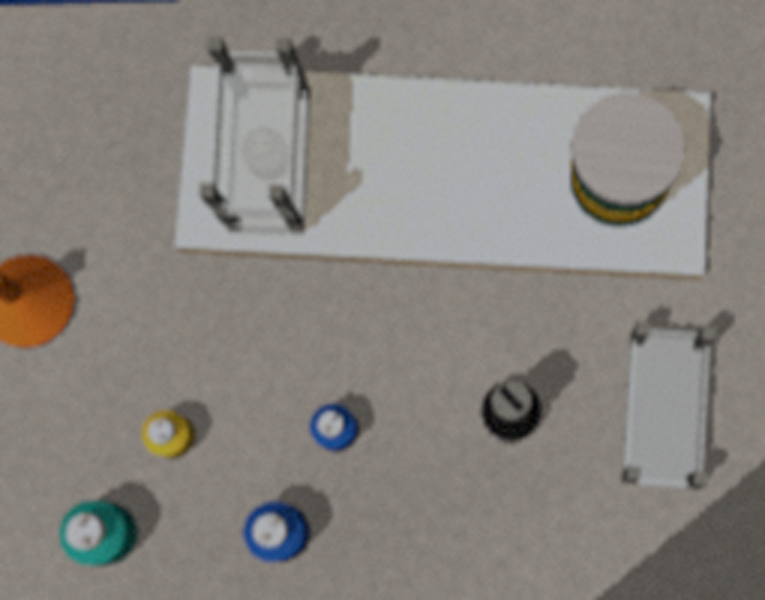

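```bash
python3 -m creep '[[[0,0,-7.12],[0,0,0],0.0854],[[0,0,-7.12],[0,0,0],0.0854],[[0,0,-7.12],[0,0,0],0.0854],[[0,0,-7.12],[0,0,0],0.0854],[[0,0,-7.12],[0,0,0],0.0854]]'
python3 -m creep '[[[0,0,-7.12],[0,0,0],0.0854],[[0,0,-7.12],[0,0,0],0.0854],[[0,0,-7.12],[0,0,0],0.0854],[[0,0,-7.12],[0,0,0],0.0854],[[0,0,-7.12],[0,0,0],0.0854]]'
python3 -m creep '[[[0,0,0],[-0.025,-0.030,0],0.0854],[[0,0,0],[-0.025,-0.030,0],0.0854],[[0,0,0],[-0.025,-0.030,0],0.0854],[[0,0,0],[-0.025,-0.030,0],0.0854],[[0,0,0],[-0.025,-0.030,0],0.0854]]'
python3 -m creep '[[[0,0,0],[-0.025,-0.030,0],0.0854],[[0,0,0],[-0.025,-0.030,0],0.0854],[[0,0,0],[-0.025,-0.030,0],0.0854],[[0,0,0],[-0.025,-0.030,0],0.0854]]'
python3 -m creep '[[[0,0,0],[-0.036,-0.008,0],0.0854],[[0,0,0],[-0.036,-0.008,0],0.0854],[[0,0,0],[-0.036,-0.008,0],0.0854],[[0,0,0],[-0.036,-0.008,0],0.0854],[[0,0,0],[-0.036,-0.008,0],0.0854]]'
python3 -m creep '[[[0,0,0],[-0.036,-0.008,0],0.0854],[[0,0,0],[-0.036,-0.008,0],0.0854],[[0,0,0],[-0.036,-0.008,0],0.0854],[[0,0,0],[-0.036,-0.008,0],0.0854],[[0,0,0],[-0.036,-0.008,0],0.0854]]'
python3 -c "from h import *; go(435,261,190,-94.8)"
```

```text
t: 1.62
tool_pos: [163.6, -654.9, 253.3]
tcp_rot: [-180.0, -0.0, -130.0]
ft_force: [0.0, 0.5, -0.1]
finger_gap: 85.5
t: 2.03
tool_pos: [163.6, -654.9, 253.3]
tcp_rot: [-180.0, 0.0, -94.4]
ft_force: [0.4, 0.2, -0.1]
finger_gap: 85.1
t: 2.45
tool_pos: [324.6, -541.6, 253.5]
tcp_rot: [-180.0, -0.0, -94.8]
ft_force: [0.0, 0.1, 0.1]
finger_gap: 85.6
t: 2.78
tool_pos: [452.8, -451.8, 253.6]
tcp_rot: [-180.0, -0.0, -94.8]
ft_force: [0.7, -1.5, 0.4]
finger_gap: 85.4
t: 3.2
tool_pos: [506.5, -275.3, 253.4]
tcp_rot: [-180.0, -0.0, -94.8]
ft_force: [0.2, -0.8, 0.4]
finger_gap: 85.5
t: 3.62
tool_pos: [561.3, -99.2, 253.7]
tcp_rot: [-180.0, 0.0, -94.8]
ft_force: [1.5, -0.2, 0.0]
finger_gap: 85.3
shift [-348.4  155.8   63.6] turn_z 0.04 at [561.3 -99.2 253.7] [-1.7996e+02  1.0000e-02 -9.4760e+01] t 3.62
```

```bash
python3 -m creep '[[[0,0,0],[-0.036,-0.008,0],0.0854],[[0,0,0],[-0.036,-0.008,0],0.0854],[[0,0,0],[-0.036,-0.008,0],0.0854],[[0,0,0],[-0.036,-0.008,0],0.0854],[[0,0,0],[-0.036,-0.008,0],0.0854]]' >/dev/null
python3 -m creep '[[[0,0,0],[-0.036,-0.008,0],0.0854],[[0,0,0],[-0.036,-0.008,0],0.0854],[[0,0,0],[-0.036,-0.008,0],0.0854],[[0,0,0],[0,0,0],0.0854],[[0,0,0],[0,0,0],0.0854]]'
python3 - <<'E'
from h import *
st=snap('wrist','w1.png',k=1.5); cp=campose('wrist',st)
a=np.radians(-4.8);C=np.array([649,182.5]);R=np.array([[np.cos(a),-np.sin(a)],[np.sin(a),np.cos(a)]])
for z in (134,76,):
  P=np.array([[sx*55,sy*25] for sx in(1,-1) for sy in (1,-1)])@R.T+C
  print(z,(proj(np.c_[P,[z]*4],cp)*1.5).round(0).tolist())
E
python3 -m creep '[[[0,0,0],[-0.010,0.0365,0],0.0854],[[0,0,0],[-0.010,0.0365,0],0.0854],[[0,0,0],[-0.010,0.0365,0],0.0854],[[0,0,0],[-0.010,0.0365,0.02],0.0854],[[0,0,0],[-0.010,0.0365,0.03],0.0854]]' >/dev/null
python3 -m creep '[[[0,0,0],[-0.010,0.0365,0.02],0.0854],[[0,0,0],[0,0,0],0.0854],[[0,0,0],[0,0,0],0.0854]]'
python3 - <<'E'
from h import *
st=snap('wrist','w2.png',k=1.5); cp=campose('wrist',st)
B=cams.boxes_of('wrist','amber_center'); print(B)
S=campose('scene'); T=campose('top')
for b in B[:2]: print(fit('bulb',[(cp,b['extent'])],x0=(435,261)))
E
```

```text
t: 4.45
tool_pos: [648.9, 182.7, 252.3]
tcp_rot: [179.9, -0.0, -94.6]
ft_force: [-0.6, -0.3, -0.6]
finger_gap: 85.4
134 [[293.0, 331.0], [288.0, 252.0], [470.0, 332.0], [476.0, 253.0]]
76 [[309.0, 302.0], [305.0, 236.0], [454.0, 302.0], [458.0, 236.0]]
t: 5.17
tool_pos: [440.6, 255.2, 188.3]
tcp_rot: [180.0, -0.0, -94.7]
ft_force: [1.2, 0.7, 0.8]
finger_gap: 85.3
[{'extent': [248.0, 165.9, 284.2, 207.7], 'confidence': 0.75}]
(array([429.1, 262.5]), np.float64(1.6), array([ 1. ,  1.5, -1. , -1.6]))
```

View pics/w1.png

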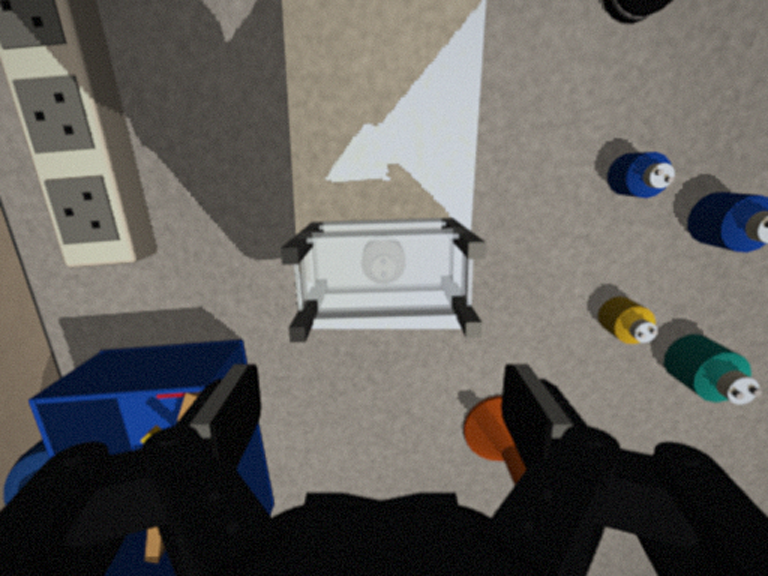

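View pics/w2.png

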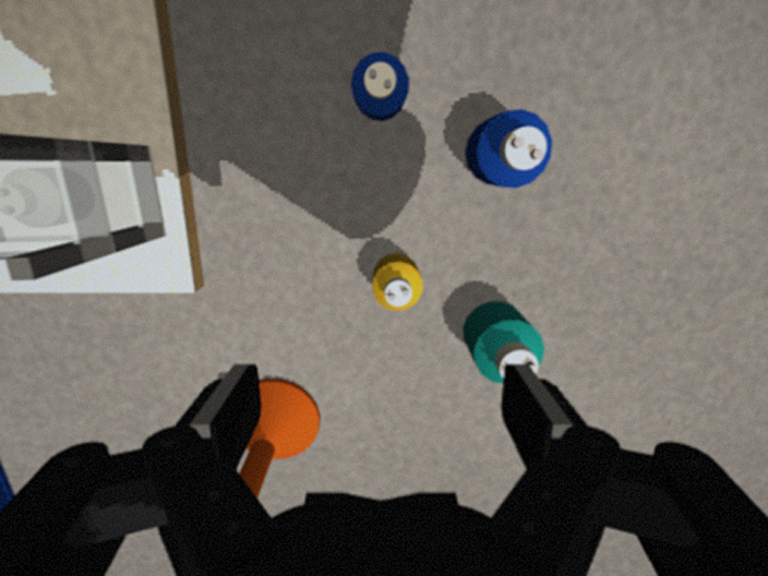

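```bash
python3 -m creep '[[[0,0,0],[-0.006,0.011,0],0.056],[[0,0,0],[0,0,0.03],0.056],[[0,0,0],[0,0,0.03],0.056],[[0,0,0],[0,0,0.02],0.056],[[0,0,0],[0,0,0],0.056]]' 40
python3 - <<'E'
from h import *
st=readout.read_state(); im=cams.grab_frame('wrist'); cp=campose('wrist',st)
B=cams.boxes_of('wrist','amber_center'); print(B)
for b in B[:2]: print(fit('bulb',[(cp,b['extent'])],x0=(435,261)))
h=cv2.cvtColor(im,cv2.COLOR_RGB2HSV); m=cv2.inRange(h,(18,140,70),(35,255,255)); n,l,s,c=cv2.connectedComponentsWithStats(m)
i=1+s[1:,4].argmax(); print(s[i],onplane(c[i],30,cp))
E
```

```text
t: 5.68
tool_pos: [431.5, 260.9, 105.4]
tcp_rot: [179.8, -0.2, -94.9]
ft_force: [-0.9, -1.0, 0.4]
finger_gap: 55.9
[{'extent': [230.5, 180.7, 281.1, 237.6], 'confidence': 0.98}]
(array([430.8, 262.3]), np.float64(1.6), array([ 1.6,  1.2, -1.6, -1.3]))
[ 234  184   46   53 1320] [[429.77774849 254.9498701   30.        ]]
```

```bash
python3 -m creep '[[[0,0,0],[-0.001,0,0.03],0.056],[[0,0,0],[0,0,0.03],0.056],[[0,0,0],[0,0,0.015],0.056],[[0,0,0],[0,0,0.003],0.056],[[0,0,0],[0,0,0],0.056]]'
python3 -m creep '[[[0,0,0],[0,0,0],0.03],[[0,0,0],[0,0,0],0.03],[[0,0,0],[0,0,0],0.03],[[0,0,0],[0,0,0],0.03],[[0,0,0],[0,0,0],0.03]]' 40
python3 -m creep '[[[0,0,0],[0,0,0],0.03],[[0,0,0],[0,0,0],0.03]]'
```

```text
t: 6.2
tool_pos: [432.9, 264.4, 31.2]
tcp_rot: [-180.0, 0.0, -94.8]
ft_force: [0.8, 0.4, 0.6]
finger_gap: 56.1
t: 6.62
tool_pos: [433.1, 265.2, 32.6]
tcp_rot: [-179.9, 0.2, -94.7]
ft_force: [0.7, -0.5, 7.3]
finger_gap: 34.5
t: 6.78
tool_pos: [433.0, 265.1, 32.6]
tcp_rot: [-179.9, 0.2, -94.7]
ft_force: [0.3, -0.5, 6.1]
finger_gap: 34.7
```

```bash
python3 - <<'E'
from h import *
snap('scene','s1.png',(260,110,440,230),4); snap('wrist','w3.png',k=1)
a=cv2.imread('pics/s1.png');b=cv2.imread('pics/w3.png')
a=cv2.resize(a,(512,341)); cv2.imwrite('pics/c1.png',np.vstack([a,b[:,:]])[:600])
print(readout.read_state())
E
```

```text
{'t': 6.8833, 'qpos': array([ 5.36935319e+01,  1.98515575e+01, -3.53804623e+01,  5.13578342e-02,
       -3.45585218e+01, -5.84754721e+01]), 'joint_vel': array([ 0.10996125, -0.11766703,  0.08756287, -0.02929185, -0.00986721,
        0.00944148]), 'tau': array([ 4.63356078e-01, -4.30880392e+01,  1.68850547e+01,  3.56999584e+00,
        3.74578955e-01,  4.54767927e-03]), 'tool_pos': array([433.05009541, 265.15576593,  32.61812278]), 'tcp_rot': array([-1.79865522e+02,  1.63223239e-01, -9.47395062e+01]), 'ft_force': array([ 0.59115842, -1.22059766,  6.11958676]), 'torque': array([-0.39644044,  0.02118583, -0.04099185]), 'finger_gap': 34.607995465321956}
```

View pics/c1.png

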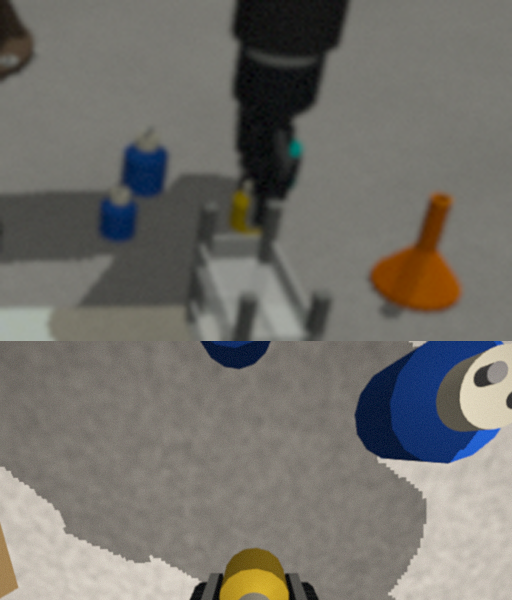

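```bash
python3 -m creep '[[[0,0,0],[0,0,-0.02],0.03],[[0,0,0],[0,0,-0.03],0.03],[[0,0,0],[0,0,-0.04],0.03],[[0,0,0],[0,0,-0.04],0.03],[[0,0,0],[0,0,-0.04],0.03]]'
python3 -m creep '[[[0,0,0],[0.0105,-0.0367,-0.02],0.03],[[0,0,0],[0.0105,-0.0367,0],0.03],[[0,0,0],[0.0105,-0.0367,0],0.03],[[0,0,0],[0.0105,-0.0367,0],0.03],[[0,0,0],[0.0105,-0.0367,0],0.03]]'
python3 -m creep '[[[0,0,0],[0.0105,-0.0367,0],0.03],[[0,0,0],[0,0,0],0.03],[[0,0,0],[0,0,0],0.03]]'
python3 -c "from h import *; go(647.5,183.8,113,-94.8);snap('wrist','w4.png',k=1.5)"
```

```text
t: 7.3
tool_pos: [431.8, 263.9, 203.9]
tcp_rot: [-179.9, 0.1, -94.8]
ft_force: [0.5, 1.4, -1.3]
finger_gap: 34.2
t: 7.72
tool_pos: [610.9, 196.2, 222.0]
tcp_rot: [-179.9, 0.1, -94.7]
ft_force: [0.1, 1.6, -0.4]
finger_gap: 34.3
t: 7.97
tool_pos: [646.3, 182.0, 219.9]
tcp_rot: [-180.0, -0.0, -94.9]
ft_force: [0.3, 1.1, -0.4]
finger_gap: 34.6
shift [ -1.8  -1.  106.9] turn_z -0.14 at [646.3 182.  219.9] [-180.     -0.    -94.94] t 7.97
```

View pics/w4.png

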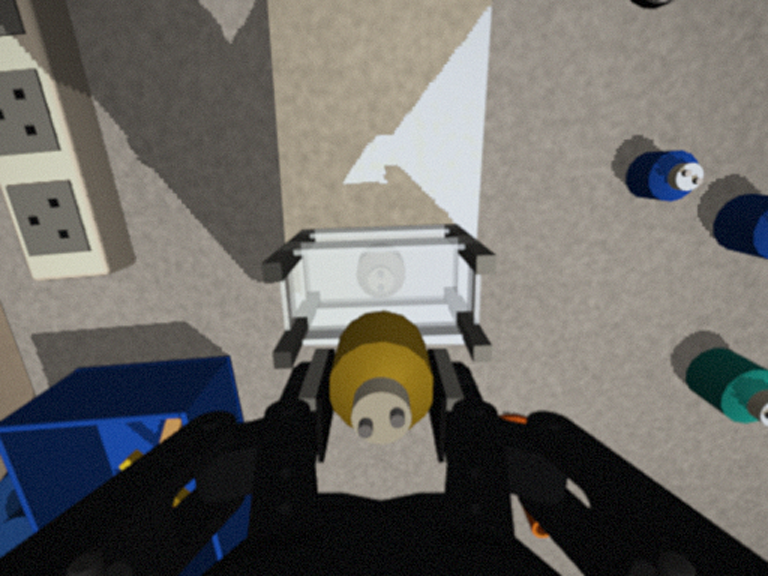

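```bash
cat > rk.py <<'E'
from h import *
def rackfit(pts,cp,z=134,x0=(648,182,-4.8)):
    L=np.array([[55,-25],[55,25],[-55,-25],[-55,25]])
    def f(p):
        a=np.radians(p[2]);R=np.array([[np.cos(a),-np.sin(a)],[np.sin(a),np.cos(a)]])
        return (proj(np.c_[L@R.T+p[:2],[z]*4],cp)-pts).ravel()
    s=least_squares(f,x0); return s.x.round(1),s.fun.round(1)
E
python3 - <<'E'
from rk import *
st=dict(tool_pos=np.array([646.3,182,219.9]),tcp_rot=np.array([-180,0,-94.94]))
print(rackfit(np.array([[278,264],[285,353],[483,256],[481,347]])/1.5,campose('wrist',st)))
st=dict(tool_pos=np.array([648.9,182.7,252.3]),tcp_rot=np.array([179.9,0,-94.6]))
print(rackfit(np.array([[292,249],[300,333],[475,245],[471,328]])/1.5,campose('wrist',st)))
E
```

```text
(array([646.5, 179.2,  -2.9]), array([-3.9,  0.2, -1.7,  0.2,  3.3,  0.5,  2.2, -0.1]))
(array([647.2, 180.7,  -3.1]), array([-1.7,  1.7, -2.1, -1.5,  1.7,  1.1,  2.1, -1.1]))
```

```bash
python3 -m creep '[[[0,0,0],[-0.001,-0.0005,0.03],0.03],[[0,0,0],[0,0,0.03],0.03],[[0,0,0],[0,0,0.025],0.03],[[0,0,0],[0,0,0.012],0.03],[[0,0,0],[0,0,0.004],0.03]]'
python3 -m creep '[[[0,0,0],[0,0,0.002],0.03],[[0,0,0],[0,0,0.002],0.03],[[0,0,0],[0,0,0.001],0.03],[[0,0,0],[0,0,0],0.03]]'
```

```text
t: 8.43
tool_pos: [643.8, 184.5, 117.5]
tcp_rot: [179.9, -0.1, -94.7]
ft_force: [-0.4, -0.6, -0.3]
finger_gap: 34.6
t: 8.77
tool_pos: [646.0, 184.8, 115.2]
tcp_rot: [-179.9, 0.1, -94.8]
ft_force: [0.1, 1.0, -0.0]
finger_gap: 34.2
```

```bash
for i in 1 2; do python3 -m creep '[[[0,0,0],[0,0,0.001],0.03],[[0,0,0],[0,0,0.001],0.03],[[0,0,0],[0,0,0],0.03]]'; done | grep -E 'pos|force'
```

```text
tool_pos: [645.6, 184.4, 112.0]
ft_force: [0.8, 0.6, -0.6]
tool_pos: [645.7, 184.3, 111.7]
ft_force: [-4.5, -1.4, 11.2]
```

```bash
python3 -m creep '[[[0,0,0],[0,0,-0.001],0.036],[[0,0,0],[0,0,0],0.042],[[0,0,0],[0,0,0],0.05],[[0,0,0],[0,0,0],0.05],[[0,0,0],[0,0,0],0.05]]'
python3 -m creep '[[[0,0,0],[0,0,-0.02],0.05],[[0,0,0],[0,0,-0.03],0.05],[[0,0,0],[0,0,-0.04],0.05],[[0,0,0],[0,0,-0.04],0.05],[[0,0,0],[0,0,-0.01],0.06]]'
python3 -c "
from h import *
snap('wrist','w5.png',(120,60,390,260),2.9); go(437.5,-122.5,190,174)
st=readout.read_state(); cp=campose('wrist',st); B=cams.boxes_of('wrist','amber_center'); print(B)
for b in B[:1]: print(fit('bulb',[(cp,b['extent'])],79,x0=(645,182)))
"
```

```text
t: 9.68
tool_pos: [645.5, 184.3, 110.6]
tcp_rot: [180.0, -0.0, -94.8]
ft_force: [-0.1, 0.3, -0.2]
finger_gap: 50.1
t: 10.1
tool_pos: [648.1, 185.0, 258.4]
tcp_rot: [-179.5, 0.2, -94.7]
ft_force: [1.5, 0.1, 1.0]
finger_gap: 59.4
shift [324.3 185.   64.9] turn_z 91.27 at [648.  185.2 258. ] [-179.49    0.25  -94.73] t 10.15
[{'extent': [239.6, 159.4, 276.4, 201.5], 'confidence': 0.82}, {'extent': [403.5, 0.0, 446.4, 13.9], 'confidence': 0.63}]
(array([645.9, 182.9]), np.float64(1.1), array([ 0.6,  1. , -0.5, -1.1]))
```

View pics/w5.png

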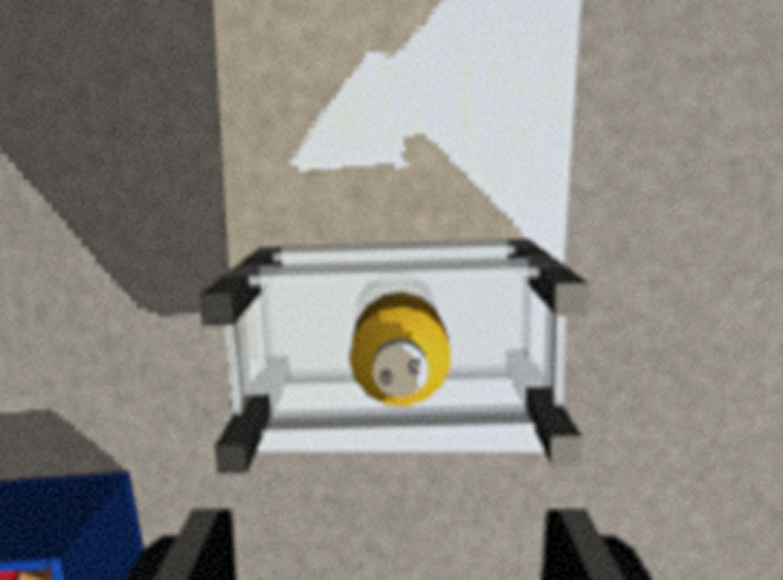

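```bash
python3 - <<'E'
from rk import *
pts=np.array([[219,308],[234,457],[570,297],[566,449]])/2.9+[120,60]
for rot in ([-179.49,.25,-94.73],[180,0,-94.8]):
    print(rackfit(pts,campose('wrist',dict(tool_pos=np.array([648,185.2,258.0]),tcp_rot=np.array(rot)))))
st=readout.read_state();print(st['tool_pos'],st['tcp_rot'])
im=cams.grab_frame('wrist'); cv2.imwrite('pics/raw1.png',im[...,::-1]); np.save('raw1.npy',np.r_[st['tool_pos'],st['tcp_rot']])
E
```

```text
(array([647.2, 183.2,  -2.8]), array([-0.7,  0.1, -0.8,  0.2,  1. ,  0. ,  0.5, -0.1]))
(array([645.9, 182.8,  -3. ]), array([-0.6, -0. , -0.9,  0.4,  1. ,  0. ,  0.5, -0.2]))
[647.0260139  185.02543189 254.95577282] [-179.66642635    0.19801232  -94.75455719]
```

```bash
python3 - <<'E'
from rk import *
T=campose('top')
pts=np.array([[286,45],[217,45],[279,193],[208,190]])/3+[90,85]
print(rackfit(pts,T))
# board edges in raw1 wrist frame: long edges left and right
v=np.load('raw1.npy'); cp=campose('wrist',dict(tool_pos=v[:3],tcp_rot=v[3:]))
for e in ([[215,0],[229,240]],[[583,0],[565,255]]):
    W=onplane(np.array(e)/2.9+[120,60],18,cp); d=W[1]-W[0]; print(W.round(1),np.degrees(np.arctan2(-d[0],d[1])))
E
# turn to 175.5 yaw for tray: +90.3 deg about tool z
python3 -m creep '[[[0,0,7],[0,0,0],0.0854],[[0,0,7],[0,0,0],0.0854],[[0,0,7],[0,0,0],0.0854],[[0,0,7],[0,0,0],0.0854],[[0,0,7],[0,0,0],0.0854]]'>/dev/null
python3 -m creep '[[[0,0,7],[0,0,0],0.0854],[[0,0,7],[0,0,0],0.0854],[[0,0,7],[0,0,0],0.0854],[[0,0,7],[0,0,0],0.0854],[[0,0,7],[0,0,0],0.0854]]'>/dev/null
python3 -m creep '[[[0,0,7],[0,0,0],0.0854],[[0,0,7],[0,0,0],0.0854],[[0,0,7],[0,0,0],0.0854],[[0,0,0],[0,0,0],0.0854],[[0,0,0],[0,0,0],0.0854]]'
python3 -c "from h import *; go(437.5,-122.5,190,174)"
```

```text
(array([646.4, 180.1,  -3.1]), array([-0.1,  0.3,  0.1, -0.3, -0.2, -0.2,  0.2,  0.2]))
[[708.7  50.4  18. ]
 [716.8 146.4  18. ]] -4.8040392083758015
[[560.1  62.9  18. ]
 [569.1 165.2  18. ]] -4.994182089487996
t: 11.5
tool_pos: [645.1, 184.2, 249.5]
tcp_rot: [-179.9, -0.1, 174.4]
ft_force: [-0.3, 0.4, 0.6]
finger_gap: 85.3
shift [ 176.8 -325.3   60.1] turn_z 0.44 at [645.1 184.2 249.5] [-1.7994e+02 -1.0000e-01  1.7444e+02] t 11.5
```

```bash
python3 -m creep '[[[0,0,0],[0.0177,-0.0325,0],0.0854],[[0,0,0],[0.0177,-0.0325,0],0.0854],[[0,0,0],[0.0177,-0.0325,0],0.0854],[[0,0,0],[0.0177,-0.0325,0],0.0854],[[0,0,0],[0.0177,-0.0325,0],0.0854]]' >/dev/null
python3 -m creep '[[[0,0,0],[0.0177,-0.0325,0],0.0854],[[0,0,0],[0.0177,-0.0325,0],0.0854],[[0,0,0],[0.0177,-0.0325,0.01],0.0854],[[0,0,0],[0.0177,-0.0325,0.02],0.0854],[[0,0,0],[0.0177,-0.0325,0.03],0.0854]]'>/dev/null
python3 -m creep '[[[0,0,0],[0,0,0],0.0854],[[0,0,0],[0,0,0],0.0854],[[0,0,0],[0,0,0],0.0854],[[0,0,0],[0,0,0],0.0854]]'
python3 - <<'E'
from h import *
st=snap('wrist','w6.png',(90,60,420,300),2.4); print(st['tool_pos'],st['tcp_rot'])
E
```

```text
t: 12.67
tool_pos: [440.6, -116.6, 195.4]
tcp_rot: [180.0, 0.1, 174.4]
ft_force: [0.2, 0.0, -0.2]
finger_gap: 85.7
[ 440.62912196 -116.60936012  195.39502913] [1.79995972e+02 7.38939732e-02 1.74360852e+02]
```

View pics/w6.png

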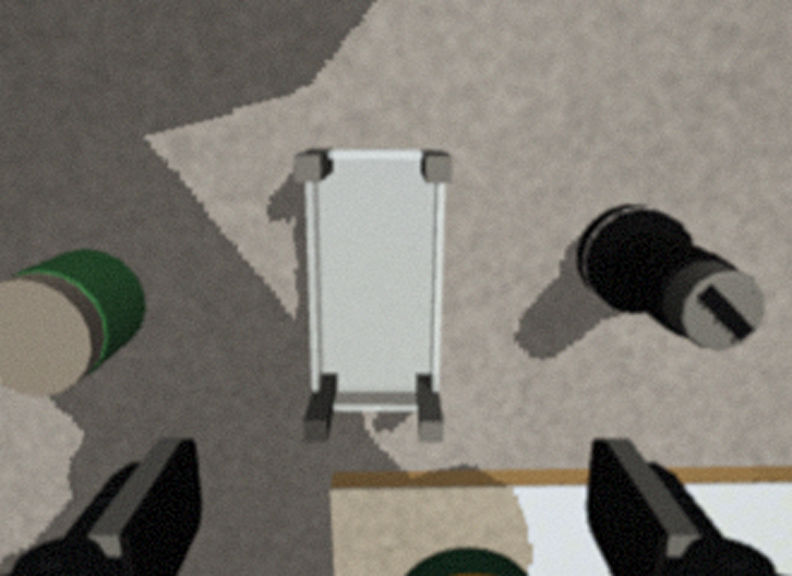

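```bash
python3 - <<'E'
from rk import *
cp=campose('wrist')
pts=np.array([[316,430],[430,428],[309,167],[437,167]])/2.4+[90,60]
x,r=rackfit(pts,cp,58,(437,-122,-6)); print(x,r)
go(x[0],x[1],27,180+x[2])
B=cams.boxes_of('wrist','torch_center');print(B)
print(fit('torch',[(cp,B[0]['extent'])],0,(440,-7)))
E
```

```text
[ 439.1 -124.4   -6. ] [-0.4 -0.4  0.7  0.7 -0.9 -0.3  0.6  0.1]
shift [  1.   -8.1 168.4] turn_z 0.36 at [ 440.7 -116.4  195.4] [1.7999e+02 7.0000e-02 1.7436e+02] t 12.72
[{'extent': [332.3, 145.7, 408.1, 203.6], 'confidence': 0.77}]
(array([438.5,  -5.7]), np.float64(4.3), array([-4.3, -3.1,  0.9,  1.3]))
```

```bash
python3 -m creep '[[[0,0,0.4],[0.001,-0.008,0],0.0854],[[0,0,0],[0,0,0.03],0.0854],[[0,0,0],[0,0,0.035],0.0854],[[0,0,0],[0,0,0.035],0.08],[[0,0,0],[0,0,0.03],0.08]]'>/dev/null
python3 -m creep '[[[0,0,0],[0,0,0.02],0.08],[[0,0,0],[0,0,0.012],0.08],[[0,0,0],[0,0,0.005],0.08],[[0,0,0],[0,0,0],0.08],[[0,0,0],[0,0,0],0.08]]'
python3 -c "from h import *; go(439.1,-124.4,26,174)"
```

```text
t: 13.6
tool_pos: [438.3, -124.8, 28.2]
tcp_rot: [-180.0, 0.0, 173.9]
ft_force: [0.1, -0.4, -0.2]
finger_gap: 79.7
shift [-0.7  0.5  2.2] turn_z -0.14 at [ 438.3 -124.8   28.2] [-1.8000e+02  2.0000e-02  1.7386e+02] t 13.6
```

```bash
python3 -m creep '[[[0,0,0],[-0.0007,0,0.002],0.07],[[0,0,0],[0,0,0],0.06],[[0,0,0],[0,0,0],0.055],[[0,0,0],[0,0,0],0.055],[[0,0,0],[0,0,0],0.055]]' 30
python3 -m creep '[[[0,0,0],[0,0,0],0.055],[[0,0,0],[0,0,0],0.055],[[0,0,0],[0,0,0],0.055],[[0,0,0],[0,0,0],0.055]]'
```

```text
t: 14.02
tool_pos: [439.2, -124.9, 26.7]
tcp_rot: [180.0, 0.1, 173.8]
ft_force: [-0.4, 0.8, 6.8]
finger_gap: 59.6
t: 14.35
tool_pos: [439.3, -124.9, 26.7]
tcp_rot: [180.0, 0.1, 173.8]
ft_force: [-0.7, -0.2, 6.6]
finger_gap: 59.1
```

```bash
python3 -m creep '[[[0,0,0],[0,0,-0.015],0.055],[[0,0,0],[0,0,-0.025],0.055],[[0,0,0],[0,0,-0.035],0.055],[[0,0,0],[0,0,-0.035],0.055],[[0,0,0],[0,0,-0.035],0.055]]'
python3 -m creep '[[[0,0,0],[0,0,-0.035],0.055],[[0,0,0],[0,0,-0.025],0.055],[[0,0,0],[-0.01,0.02,0],0.055],[[0,0,0],[-0.0173,0.0328,0],0.055],[[0,0,0],[-0.0173,0.0328,0],0.055]]'>/dev/null
python3 -m creep '[[[0,0,0],[-0.0173,0.0328,0],0.055],[[0,0,0],[-0.0173,0.0328,0],0.055],[[0,0,0],[-0.0173,0.0328,0],0.055],[[0,0,0],[-0.0173,0.0328,0],0.055],[[0,0,0],[-0.0173,0.0328,0],0.055]]'>/dev/null
python3 -m creep '[[[0,0,0],[-0.0173,0.0328,0],0.055],[[0,0,0],[-0.015,0.025,0],0.055],[[0,0,-3.2],[-0.009,0.020,0],0.055],[[0,0,0],[0,0,0],0.055],[[0,0,0],[0,0,0],0.055]]'
python3 -c "from h import *; go(646.5,182,200,177)"
```

```text
t: 14.77
tool_pos: [437.8, -125.0, 172.6]
tcp_rot: [180.0, -0.0, 173.8]
ft_force: [2.1, 0.4, -2.1]
finger_gap: 59.3
t: 16.02
tool_pos: [644.9, 182.8, 229.8]
tcp_rot: [-180.0, -0.1, 177.1]
ft_force: [-0.3, -1.3, -2.2]
finger_gap: 59.5
shift [-1.7 -0.7 29.8] turn_z 0.08 at [644.9 182.8 229.8] [-1.7997e+02 -8.0000e-02  1.7708e+02] t 16.02
```

```bash
python3 -m creep '[[[0,0,0],[-0.0017,-0.0007,0.02],0.055],[[0,0,0],[0,0,0.008],0.055],[[0,0,0],[0,0,0],0.055],[[0,0,0],[0,0,0],0.055]]'
python3 -c "
from h import *
st=snap('wrist','w7.png',(100,30,410,384),1.68); print(st['tool_pos'],st['tcp_rot'])
snap('scene','s7.png',(300,100,420,270),2.5)
a=cv2.imread('pics/w7.png');b=cv2.imread('pics/s7.png');c=np.zeros((595,a.shape[1]+b.shape[1],3),np.uint8);c[:a.shape[0],:a.shape[1]]=a[:595];c[:b.shape[0],a.shape[1]:]=b;print(a.shape,c.shape);cv2.imwrite('pics/c7.png',c[:,:800])"
```

```text
t: 16.35
tool_pos: [646.1, 180.3, 202.7]
tcp_rot: [-180.0, -0.1, 177.0]
ft_force: [-0.4, 0.6, 0.1]
finger_gap: 59.5
[646.10856145 180.26669142 202.73494819] [-1.79954133e+02 -5.53047072e-02  1.76977530e+02]
(595, 521, 3) (595, 821, 3)
```

View pics/c7.png

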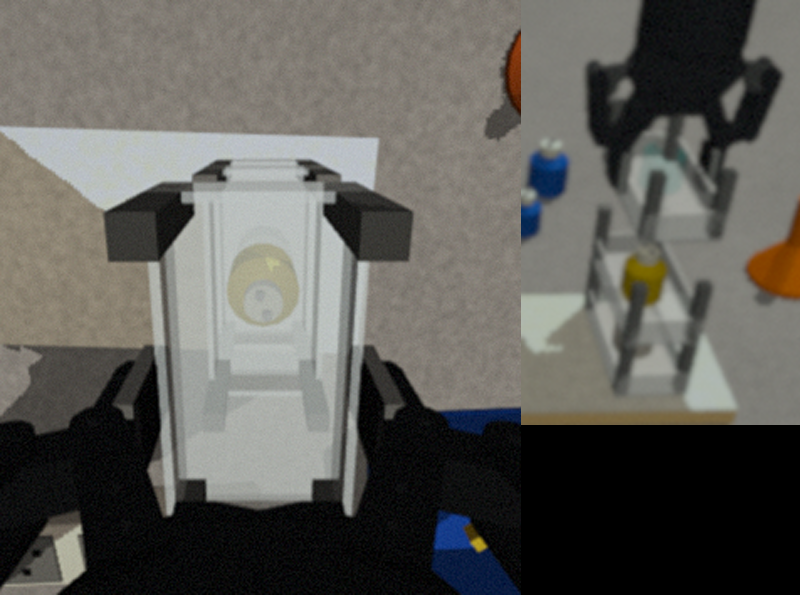

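```bash
python3 - <<'E'
from h import *
cp=campose('wrist',dict(tool_pos=np.array([646.1,180.3,202.7]),tcp_rot=np.array([-179.95,-.06,176.98])))
a=np.radians(-3);R=np.array([[np.cos(a),-np.sin(a)],[np.sin(a),np.cos(a)]])
q=np.array([[5,5],[5,-5],[-5,-5],[-5,5]])
def show(n,C,z):
    for c in ([55,-25],[55,25],[-55,-25],[-55,25]):
        u=(proj(np.c_[(q+c)@R.T+C,[z]*4],cp)-[100,30])*1.68
        print(n,c,bbox(u).round(0))
show('rack',np.array([646.6,182.6]),134)
show('trayT',np.array([646.1,180.3]),202.7-26.7+58)
show('traybot',np.array([646.1,180.3]),202.7-26.7)
E
python3 -c "
import cv2; im=cv2.imread('pics/w7.png'); cv2.imwrite('pics/w7z.png',cv2.resize(im[130:530,90:420],None,fx=1.5,fy=1.5,interpolation=cv2.INTER_CUBIC))"
```

```text
rack [55, -25] [200. 410. 221. 429.]
rack [55, 25] [306. 410. 328. 429.]
rack [-55, -25] [189. 170. 215. 196.]
rack [-55, 25] [314. 170. 340. 196.]
trayT [55, -25] [144. 628. 184. 656.]
trayT [55, 25] [333. 629. 373. 656.]
trayT [-55, -25] [103. 210. 158. 260.]
trayT [-55, 25] [359. 210. 414. 260.]
traybot [55, -25] [180. 473. 207. 494.]
traybot [55, 25] [310. 473. 337. 494.]
traybot [-55, -25] [163. 180. 196. 212.]
traybot [-55, 25] [321. 180. 355. 212.]
```

View pics/w7z.png

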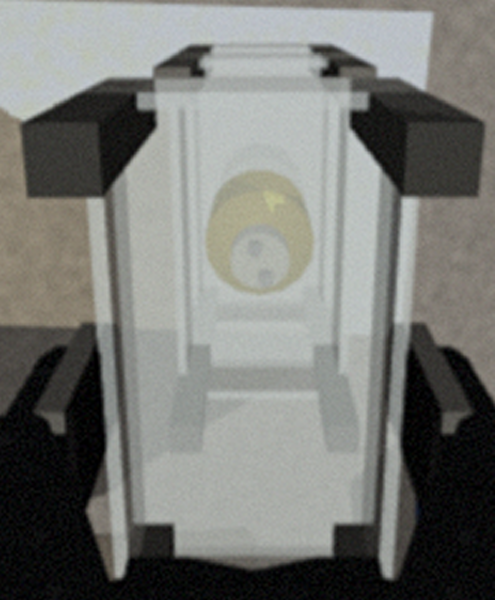

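```bash
python3 -m creep '[[[0,0,0],[-0.001,0.0026,0.01],0.055],[[0,0,0],[0,0,0.01],0.055],[[0,0,0],[0,0,0.01],0.055],[[0,0,0],[0,0,0.004],0.055],[[0,0,0],[0,0,0],0.055]]'
python3 -m creep '[[[0,0,0],[0,0,0],0.055],[[0,0,0],[0,0,0],0.055],[[0,0,0],[0,0,0],0.055]]'
```

```text
t: 16.87
tool_pos: [646.9, 183.3, 166.6]
tcp_rot: [-179.9, -0.2, 177.0]
ft_force: [0.4, -0.1, -0.9]
finger_gap: 59.4
t: 17.12
tool_pos: [648.2, 183.9, 169.3]
tcp_rot: [180.0, 0.0, 177.0]
ft_force: [0.4, -0.5, -0.6]
finger_gap: 59.2
```

```bash
python3 -m creep '[[[0,0,0],[0.0008,-0.001,0.003],0.055],[[0,0,0],[0,0,0.001],0.055],[[0,0,0],[0,0,0.001],0.055],[[0,0,0],[0,0,0],0.055],[[0,0,0],[0,0,0],0.055]]'
python3 -m creep '[[[0,0,0],[0,0,0.001],0.055],[[0,0,0],[0,0,0.001],0.055],[[0,0,0],[0,0,0],0.055],[[0,0,0],[0,0,0],0.055]]'
```

```text
t: 17.53
tool_pos: [647.0, 182.8, 163.8]
tcp_rot: [-180.0, -0.0, 177.0]
ft_force: [0.8, 0.2, -0.9]
finger_gap: 59.3
t: 17.87
tool_pos: [646.9, 182.7, 161.7]
tcp_rot: [-180.0, -0.0, 177.0]
ft_force: [0.1, 0.4, -1.0]
finger_gap: 59.1
```

```bash
python3 -m creep '[[[0,0,0],[0,0,0.001],0.055],[[0,0,0],[0,0,0],0.055],[[0,0,0],[0,0,0],0.055]]'
python3 -m creep '[[[0,0,0],[0,0,0.0007],0.055],[[0,0,0],[0,0,0],0.055],[[0,0,0],[0,0,0],0.055]]'
```

```text
t: 18.12
tool_pos: [647.1, 182.8, 160.9]
tcp_rot: [180.0, 0.0, 177.0]
ft_force: [-0.1, 0.1, -0.7]
finger_gap: 59.4
t: 18.37
tool_pos: [647.1, 182.8, 160.8]
tcp_rot: [180.0, 0.0, 177.0]
ft_force: [-2.2, 0.9, 5.2]
finger_gap: 59.4
```

```bash
python3 -m creep '[[[0,0,0],[0,0,0],0.06],[[0,0,0],[0,0,0],0.062],[[0,0,0],[0,0,0],0.066],[[0,0,0],[0,0,0],0.072],[[0,0,0],[0,0,0],0.08]]'
python3 -m creep '[[[0,0,0],[0,0,-0.01],0.08],[[0,0,0],[0,0,-0.025],0.08],[[0,0,0],[0,0,-0.035],0.08],[[0,0,0],[0,0,-0.035],0.08],[[0,0,0],[0,0,-0.03],0.08]]'>/dev/null
python3 -m creep '[[[0,0,0],[0,0,0],0.0854],[[0,0,0],[0,0,0],0.0854],[[0,0,0],[0,0,0],0.0854],[[0,0,0],[0,0,0],0.0854]]'
python3 -c "
from h import *
st=snap('wrist','w8.png',(100,30,410,384),1.68); print(st['tool_pos'],st['tcp_rot'])
snap('scene','s8.png',(280,100,420,270),2.9);snap('top','t8.png',(130,70,230,180),2.9)
a=cv2.imread('pics/w8.png')[:400,60:450];b=cv2.imread('pics/s8.png');d=cv2.imread('pics/t8.png');c=np.zeros((595,800,3),np.uint8)
c[:400,:390]=a;c[:b.shape[0],392:392+b.shape[1]]=b[:,:408];c[405:595,:290]=d[60:250,:290];cv2.imwrite('pics/c8.png',c)"
```

```text
t: 18.78
tool_pos: [646.9, 182.7, 159.8]
tcp_rot: [-180.0, -0.0, 177.0]
ft_force: [0.2, -0.0, 0.4]
finger_gap: 79.5
t: 19.53
tool_pos: [646.5, 182.6, 294.1]
tcp_rot: [-180.0, -0.1, 177.0]
ft_force: [1.1, -0.2, -0.1]
finger_gap: 85.3
[646.46248757 182.62274834 294.1394998 ] [-1.79961936e+02 -8.97788077e-02  1.77022506e+02]
```

View pics/c8.png

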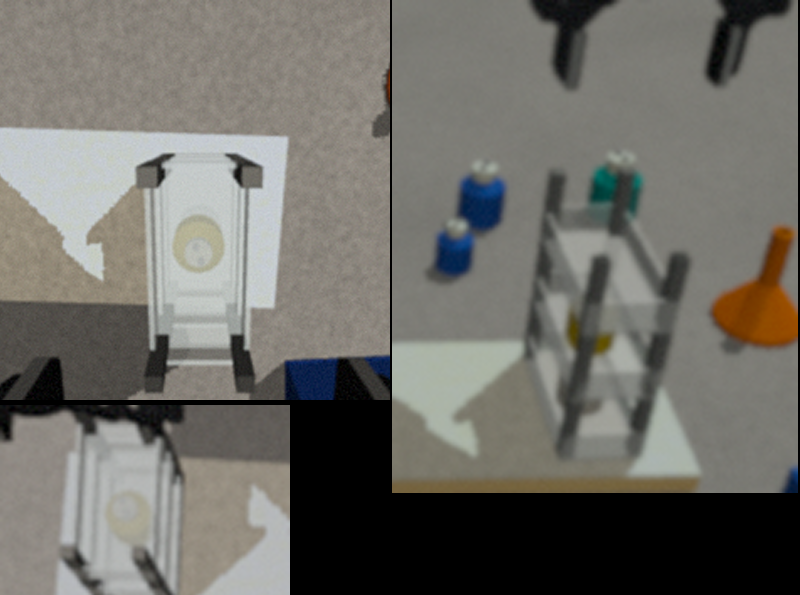

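```bash
python3 -m creep '[[[0,0,-6.92],[0,0,0],0.07],[[0,0,-6.92],[0,0,0],0.07],[[0,0,-6.92],[0,0,0],0.07],[[0,0,-6.92],[0,0,0],0.07],[[0,0,-6.92],[0,0,0],0.07]]'>/dev/null
python3 -m creep '[[[0,0,-6.92],[0,0,0],0.07],[[0,0,-6.92],[0,0,0],0.07],[[0,0,-6.92],[0,0,0],0.07],[[0,0,-6.92],[0,0,0],0.07],[[0,0,-6.92],[0,0,0],0.07]]'>/dev/null
python3 -m creep '[[[0,0,-6.92],[0,0,0],0.07],[[0,0,-6.92],[0,0,0],0.07],[[0,0,-6.92],[0,0,0],0.07],[[0,0,0],[0.0097,0.035,0],0.07],[[0,0,0],[0.0097,0.035,0],0.07]]'
python3 -m creep '[[[0,0,0],[0.0097,0.035,0],0.07],[[0,0,0],[0.0097,0.035,0.02],0.07],[[0,0,0],[0.0097,0.035,0.02],0.07],[[0,0,0],[0.0097,0.035,0.02],0.06],[[0,0,0],[0,0,0.035],0.056]]'>/dev/null
python3 -m creep '[[[0,0,0],[0,0,0.03],0.056],[[0,0,0],[0,0,0.02],0.056],[[0,0,0],[0,0,0],0.056],[[0,0,0],[0,0,0],0.056]]'
cat > blue.py <<'E'
from h import *
st=readout.read_state(); im=cams.grab_frame('wrist'); cp=campose('wrist',st)
for b in cams.boxes_of('wrist','blue_center'):
    print(b,fit('bulb',[(cp,b['extent'])],x0=(433,135)))
E
python3 blue.py; python3 -c "from h import *; go(433.4,135.6,28,-93)"
```

```text
t: 20.93
tool_pos: [575.8, 166.9, 292.2]
tcp_rot: [179.8, -0.1, -93.0]
ft_force: [-0.4, -0.5, 1.5]
finger_gap: 70.2
t: 21.68
tool_pos: [433.9, 135.3, 149.6]
tcp_rot: [179.9, -0.1, -93.0]
ft_force: [1.2, -0.6, 1.1]
finger_gap: 55.7
{'extent': [313.2, 203.2, 371.0, 261.0], 'confidence': 0.77} (array([344.8, 185.6]), np.float64(10.4), array([10.4,  8.9, -2. , -2.9]))
{'extent': [236.2, 170.6, 277.6, 211.9], 'confidence': 0.67} (array([431.8, 134.9]), np.float64(1.9), array([ 0.9, -1.9, -0.9,  1.5]))
{'extent': [304.0, 316.5, 361.4, 367.8], 'confidence': 0.43} (array([346.8, 314.4]), np.float64(15.8), array([15.8, -2.1, -2.2,  1.3]))
shift [  0.7   1.8 123.2] turn_z 0.01 at [435.1 136.2 151.2] [-1.7993e+02  3.0000e-02 -9.2990e+01] t 21.78
```

```bash
python3 -m creep '[[[0,0,0],[0.001,0.0025,0.03],0.056],[[0,0,0],[0,0,0.03],0.056],[[0,0,0],[0,0,0.03],0.056],[[0,0,0],[0,0,0.02],0.056],[[0,0,0],[0,0,0.010],0.056]]'
python3 -m creep '[[[0,0,0],[0,0,0.002],0.056],[[0,0,0],[0,0,0],0.056],[[0,0,0],[0,0,0],0.056]]'
```

```text
t: 22.2
tool_pos: [431.8, 134.8, 29.0]
tcp_rot: [180.0, -0.0, -93.0]
ft_force: [0.2, 0.2, 0.2]
finger_gap: 55.8
t: 22.45
tool_pos: [432.7, 135.6, 29.3]
tcp_rot: [-179.9, 0.1, -93.0]
ft_force: [0.4, -0.4, 1.6]
finger_gap: 55.8
```

```bash
python3 -m creep '[[[0,0,0],[0,0,0],0.03],[[0,0,0],[0,0,0],0.03],[[0,0,0],[0,0,0],0.03],[[0,0,0],[0,0,0],0.03],[[0,0,0],[0,0,0],0.03]]' 40
python3 -m creep '[[[0,0,0],[0,0,0],0.03],[[0,0,0],[0,0,0],0.03],[[0,0,0],[0,0,-0.02],0.03],[[0,0,0],[0,0,-0.03],0.03],[[0,0,0],[0,0,-0.04],0.03]]'
python3 -m creep '[[[0,0,0],[0,0,-0.04],0.03],[[0,0,0],[0,0,-0.04],0.03],[[0,0,0],[0,0,-0.04],0.03],[[0,0,0],[0,0,-0.02],0.03],[[0,0,0],[0,0,0],0.03]]'
python3 -c "from h import *; go(647,182.9,262,-93)"
```

```text
t: 22.87
tool_pos: [432.5, 135.5, 29.5]
tcp_rot: [-179.9, 0.1, -93.0]
ft_force: [-1.0, 0.8, 7.2]
finger_gap: 34.4
t: 23.28
tool_pos: [430.4, 133.8, 118.0]
tcp_rot: [179.8, -0.1, -93.0]
ft_force: [1.8, 0.7, -1.3]
finger_gap: 34.6
t: 23.7
tool_pos: [433.7, 136.0, 264.4]
tcp_rot: [-179.5, 0.4, -93.0]
ft_force: [0.3, 0.6, -0.4]
finger_gap: 34.6
shift [ -57.9 -210.6    4.6] turn_z 0.02 at [433.7 136.  264.4] [-179.51    0.38  -92.98] t 23.7
```

```bash
python3 -m creep '[[[0,0,0],[-0.0096,-0.0351,0],0.03],[[0,0,0],[-0.0096,-0.0351,0],0.03],[[0,0,0],[-0.0096,-0.0351,0],0.03],[[0,0,0],[-0.0096,-0.0351,0],0.03],[[0,0,0],[-0.0096,-0.0351,0],0.03]]' >/dev/null
python3 -m creep '[[[0,0,0],[-0.0096,-0.0351,0],0.03],[[0,0,0],[0,0,0],0.03],[[0,0,0],[0,0,0],0.03],[[0,0,0],[0,0,0],0.03],[[0,0,0],[0,0,0],0.03]]'
python3 -c "from h import *; go(647,182.9,168,-93)"
```

```text
t: 24.53
tool_pos: [644.2, 181.1, 258.6]
tcp_rot: [-180.0, 0.0, -93.0]
ft_force: [1.1, -0.9, -0.6]
finger_gap: 34.8
shift [-1.9 -2.6 90.6] turn_z -0.01 at [644.2 181.1 258.6] [-1.7999e+02  2.0000e-02 -9.3010e+01] t 24.53
```

```bash
python3 -m creep '[[[0,0,0],[-0.0019,-0.0026,0.02],0.03],[[0,0,0],[0,0,0.03],0.03],[[0,0,0],[0,0,0.02],0.03],[[0,0,0],[0,0,0.012],0.03],[[0,0,0],[0,0,0.004],0.03]]' >/dev/null
python3 -m creep '[[[0,0,0],[0,0,0.001],0.03],[[0,0,0],[0,0,0],0.03],[[0,0,0],[0,0,0],0.03]]'
python3 -m creep '[[[0,0,0],[0,0,0.001],0.03],[[0,0,0],[0,0,0.001],0.03],[[0,0,0],[0,0,0],0.03]]'
```

```text
t: 25.2
tool_pos: [648.4, 183.4, 172.9]
tcp_rot: [-179.9, 0.1, -93.0]
ft_force: [-1.0, 0.6, 0.3]
finger_gap: 34.8
t: 25.45
tool_pos: [647.8, 183.1, 169.5]
tcp_rot: [-180.0, 0.0, -93.0]
ft_force: [0.5, 0.6, -0.5]
finger_gap: 34.2
```

```bash
python3 -m creep '[[[0,0,0],[0,0,0.001],0.03],[[0,0,0],[0,0,0],0.03],[[0,0,0],[0,0,0],0.03]]'
python3 -m creep '[[[0,0,0],[0,0,0.001],0.03],[[0,0,0],[0,0,0],0.03],[[0,0,0],[0,0,0],0.03]]'
```

```text
t: 25.7
tool_pos: [647.7, 183.0, 168.0]
tcp_rot: [180.0, -0.0, -93.0]
ft_force: [-0.2, 0.6, -0.4]
finger_gap: 35.0
t: 25.95
tool_pos: [647.7, 183.0, 166.9]
tcp_rot: [180.0, -0.0, -93.0]
ft_force: [-0.2, 0.4, -0.1]
finger_gap: 34.6
```

```bash
python3 -m creep '[[[0,0,0],[0,0,0.0007],0.03],[[0,0,0],[0,0,0],0.03],[[0,0,0],[0,0,0],0.03]]'
python3 -m creep '[[[0,0,0],[0,0,0],0.036],[[0,0,0],[0,0,0],0.039],[[0,0,0],[0,0,0],0.043],[[0,0,0],[0,0,0],0.05],[[0,0,0],[0,0,0],0.05]]'
python3 -m creep '[[[0,0,0],[0,0,-0.01],0.05],[[0,0,0],[0,0,-0.025],0.05],[[0,0,0],[0,0,-0.035],0.05],[[0,0,0],[0,0,-0.035],0.05],[[0,0,0],[0,0,-0.01],0.05]]' >/dev/null
python3 -m creep '[[[0,0,0],[0,0,0],0.06],[[0,0,0],[0,0,0],0.06],[[0,0,0],[0,0,0],0.06]]'
python3 - <<'E'
from h import *
st=snap('wrist','w9.png',(110,60,400,340),1.9);snap('scene','s9.png',(300,90,400,270),3)
a=cv2.imread('pics/w9.png');b=cv2.imread('pics/s9.png');c=np.zeros((560,800,3),np.uint8);c[:a.shape[0],:490]=a[:,:490]
c[:b.shape[0],495:795]=b[:,:300];cv2.imwrite('pics/c9.png',c); cp=campose('wrist',st)
for b in cams.boxes_of('wrist','blue_center'): print(b,fit('bulb',[(cp,b['extent'])],137,(647,183))[:2])
E
```

```text
t: 26.2
tool_pos: [647.8, 183.0, 166.6]
tcp_rot: [-180.0, 0.0, -93.0]
ft_force: [-1.5, -0.7, 1.3]
finger_gap: 34.6
t: 26.62
tool_pos: [647.7, 183.0, 166.3]
tcp_rot: [180.0, -0.0, -93.0]
ft_force: [1.5, -0.7, 0.0]
finger_gap: 49.7
t: 27.28
tool_pos: [647.3, 182.9, 281.0]
tcp_rot: [180.0, -0.0, -93.0]
ft_force: [-0.1, -1.0, 0.5]
finger_gap: 60.2
{'extent': [427.5, 219.0, 486.1, 265.5], 'confidence': 0.96} (array([454.6, 243.6]), np.float64(3.4))
{'extent': [233.7, 167.2, 274.7, 215.6], 'confidence': 0.9} (array([647.7, 181.3]), np.float64(1.3))
{'extent': [442.8, 135.0, 502.0, 168.3], 'confidence': 0.71} (array([459.2, 156.7]), np.float64(11.9))
```

View pics/c9.png

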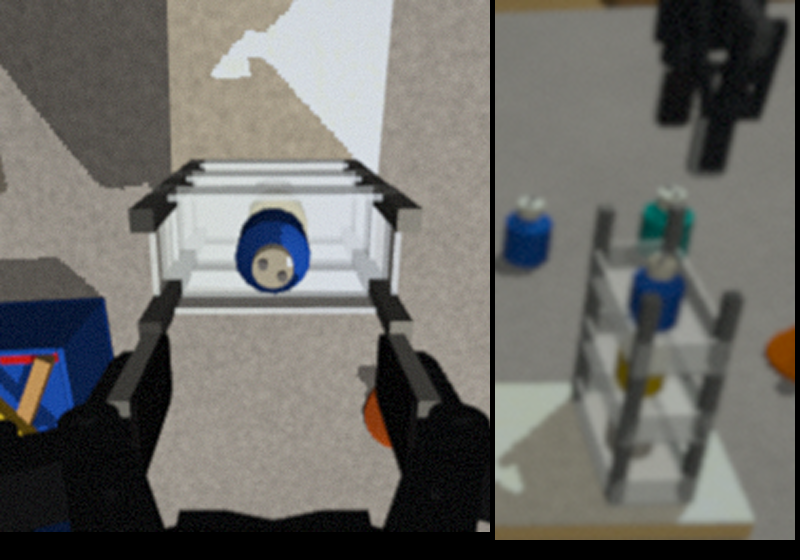

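```bash
python3 -m creep '[[[0,0,0],[0.0348,0.0008,0],0.0854],[[0,0,0],[0.0348,0.0008,0],0.0854],[[0,0,0],[0.0348,0.0008,0],0.0854],[[0,0,0],[0.0348,0.0008,0],0.0854],[[0,0,0],[0.0348,0.0008,0],0.0854]]' >/dev/null
python3 -m creep '[[[0,0,0],[0.0348,0.0008,0],0.0854],[[0,0,0],[0.0348,0.0008,0],0.0854],[[0,0,0],[0.0348,0.0008,0],0.0854],[[0,0,0],[0,0,0],0.0854],[[0,0,0],[0,0,0],0.0854]]' >/dev/null
python3 -m creep '[[[0,0,0],[0,0,0],0.0854],[[0,0,0],[0,0,0],0.0854]]'
python3 - <<'E'
from h import *
st=snap('wrist','w10.png',(130,30,430,260),2.6); cp=campose('wrist',st); print(st['tool_pos'],st['tcp_rot'])
for l,m,z,x0 in (('tin','tin',18,(626,-95)),('torch_center','torch',0,(439,-6))):
  for b in cams.boxes_of('wrist',l): print(l,b,fit(m,[(cp,b['extent'])],z,x0))
cx=np.array([[626,-95.]]); print('lid bbox pred',bbox((proj(rings([(108,42)])+[626,-95.5,0],cp)-[130,30])*2.6))
E
```

```text
t: 28.43
tool_pos: [626.7, -93.9, 280.9]
tcp_rot: [180.0, -0.0, -93.0]
ft_force: [0.1, -0.1, -0.2]
finger_gap: 86.1
[626.69933711 -93.92954249 280.88801108] [ 1.79956148e+02 -1.11122421e-03 -9.29779628e+01]
tin {'extent': [216.6, 133.0, 295.3, 212.7], 'confidence': 0.63} (array([625. , -97.2]), np.float64(1.3), array([ 0.9, -1.3, -0.9,  0.9]))
torch_center {'extent': [361.6, 199.6, 425.9, 252.4], 'confidence': 0.86} (array([440.7,  -5.9]), np.float64(2.1), array([-0.1, -2.1,  0.1,  1.2]))
lid bbox pred [225.37741152 286.85608614 425.21721799 481.1428651 ]
```

View pics/w10.png

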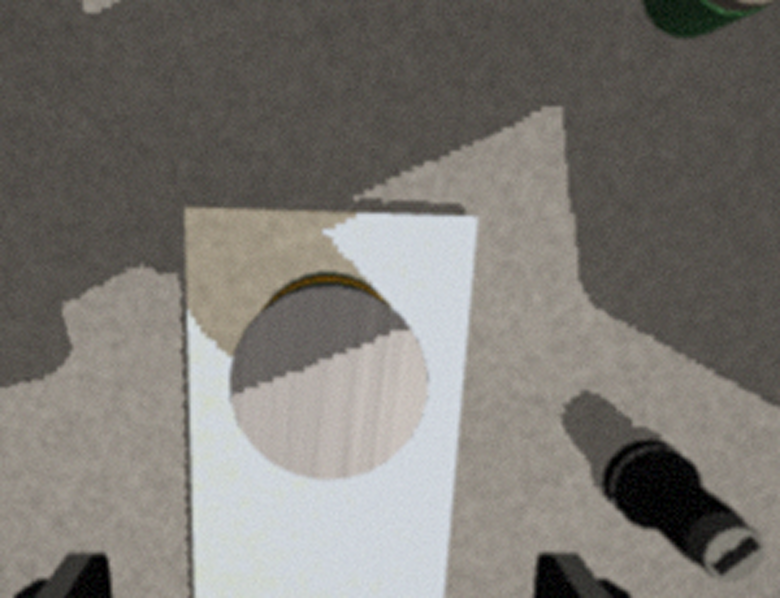

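```bash
python3 -m creep '[[[0,0,0],[-0.013,0.032,0],0.0854],[[0,0,0],[-0.013,0.032,0],0.0854],[[0,0,0],[-0.013,0.032,0.01],0.0854],[[0,0,0],[-0.013,0.032,0.02],0.0854],[[0,0,0],[-0.013,0.032,0.03],0.0854]]' >/dev/null
python3 -m creep '[[[0,0,0],[-0.013,0.032,0.03],0.06],[[0,0,0],[0,0,0],0.06],[[0,0,0],[0,0,0],0.06],[[0,0,0],[0,0,0],0.06],[[0,0,0],[0,0,0],0.06]]'
python3 - <<'E'
from h import *
st=readout.read_state(); im=cams.grab_frame('wrist'); cp=campose('wrist',st)
for b in cams.boxes_of('wrist','torch_center')[:2]:
    f=fit('torch',[(cp,b['extent'])],0,(440,-6)); print(b,f)
go(439.7,-6,62,-93)
E
```

```text
t: 29.42
tool_pos: [446.2, -8.6, 197.8]
tcp_rot: [-179.9, 0.0, -93.0]
ft_force: [0.5, 0.4, 0.1]
finger_gap: 60.2
{'extent': [241.2, 158.8, 281.5, 220.6], 'confidence': 0.56} (array([439.4,  -6.6]), np.float64(2.4), array([-1.5, -2.4,  1.5,  1.2]))
shift [ -2.6   6.6 135.5] turn_z -0.03 at [446.   -9.  197.5] [-1.7991e+02  3.0000e-02 -9.3030e+01] t 29.52
```

```bash
python3 -m creep '[[[0,0,0],[-0.0026,0.0066,0.01],0.06],[[0,0,0],[0,0,0.03],0.06],[[0,0,0],[0,0,0.035],0.06],[[0,0,0],[0,0,0.035],0.06],[[0,0,0],[0,0,0.02],0.06]]' >/dev/null
python3 -m creep '[[[0,0,0],[0,0,0.006],0.06],[[0,0,0],[0,0,0],0.06],[[0,0,0],[0,0,0],0.06]]'
python3 -c "from h import *; go(439.6,-6.3,62,-93)"
```

```text
t: 30.18
tool_pos: [439.2, -6.2, 61.4]
tcp_rot: [-180.0, -0.0, -93.0]
ft_force: [0.3, 0.3, 0.7]
finger_gap: 60.1
shift [ 0.1 -0.4 -0.6] turn_z -0.02 at [439.2  -6.2  61.4] [-1.7997e+02 -1.0000e-02 -9.3020e+01] t 30.18
```

```bash
python3 -m creep '[[[0,0,0],[0,0,0],0.045],[[0,0,0],[0,0,0],0.035],[[0,0,0],[0,0,0],0.026],[[0,0,0],[0,0,0],0.026],[[0,0,0],[0,0,0],0.026]]' 50
python3 -m creep '[[[0,0,0],[0,0,0],0.026],[[0,0,0],[0,0,0],0.026],[[0,0,0],[0,0,0],0.026]]'
python3 -m creep '[[[0,0,0],[0,0,-0.015],0.026],[[0,0,0],[0,0,-0.025],0.026],[[0,0,0],[0,0,-0.03],0.026],[[0,0,0],[0,0,-0.03],0.026],[[0,0,0],[0,0,-0.02],0.026]]' >/dev/null
python3 -m creep '[[[0,0,0],[0,0,0],0.026],[[0,0,0],[0,0,0],0.026],[[0,0,0],[0,0,0],0.026]]'
python3 -c "from h import *; go(636,43.3,160,-93)"
```

```text
t: 30.6
tool_pos: [439.4, -5.9, 62.2]
tcp_rot: [-179.8, 0.1, -93.0]
ft_force: [-0.3, -0.2, 6.6]
finger_gap: 31.6
t: 30.85
tool_pos: [439.4, -5.9, 62.2]
tcp_rot: [-179.8, 0.1, -93.0]
ft_force: [0.4, 0.5, 7.5]
finger_gap: 30.8
t: 31.52
tool_pos: [437.6, -6.4, 180.5]
tcp_rot: [180.0, 0.0, -93.0]
ft_force: [-0.3, -0.1, -2.8]
finger_gap: 31.0
shift [ -60.1 -195.5   20.5] turn_z -0.03 at [437.6  -6.4 180.5] [ 1.800e+02  3.000e-02 -9.303e+01] t 31.52
```

```bash
python3 -m creep '[[[0,0,0],[-0.010,-0.0325,0],0.026],[[0,0,0],[-0.010,-0.0325,0],0.026],[[0,0,0],[-0.010,-0.0325,0],0.026],[[0,0,0],[-0.010,-0.0325,0],0.026],[[0,0,0],[-0.010,-0.0325,0],0.026]]' >/dev/null
python3 -m creep '[[[0,0,0],[-0.010,-0.0325,0.02],0.026],[[0,0,0],[0,0,0.03],0.026],[[0,0,0],[0,0,0.02],0.026],[[0,0,0],[0,0,0],0.026],[[0,0,0],[0,0,0],0.026]]' >/dev/null
python3 -m creep '[[[0,0,0],[0,0,0],0.026],[[0,0,0],[0,0,0],0.026],[[0,0,0],[0,0,0],0.026]]'
python3 -c "from h import *; go(636,43.3,81,-93)"
```

```text
t: 32.6
tool_pos: [636.8, 43.6, 112.6]
tcp_rot: [-179.8, 0.1, -93.0]
ft_force: [-0.9, -0.0, -0.9]
finger_gap: 30.8
shift [ 0.3  0.8 31.6] turn_z 0.0 at [636.8  43.6 112.6] [-1.7985e+02  5.0000e-02 -9.3000e+01] t 32.6
```

```bash
python3 -m creep '[[[0,0,0],[0.0005,0.0008,0.012],0.026],[[0,0,0],[0,0,0.01],0.026],[[0,0,0],[0,0,0.005],0.026],[[0,0,0],[0,0,0],0.026],[[0,0,0],[0,0,0],0.026]]' 
python3 -m creep '[[[0,0,0],[0,0,0.001],0.026],[[0,0,0],[0,0,0.001],0.026],[[0,0,0],[0,0,0],0.026],[[0,0,0],[0,0,0],0.026]]'
```

```text
t: 33.02
tool_pos: [635.2, 42.9, 83.7]
tcp_rot: [180.0, -0.0, -93.0]
ft_force: [0.3, -0.1, -2.0]
finger_gap: 31.3
t: 33.35
tool_pos: [635.3, 42.9, 81.9]
tcp_rot: [-180.0, 0.0, -93.0]
ft_force: [-1.1, 1.0, -1.5]
finger_gap: 30.8
```

```bash
python3 -m creep '[[[0,0,0],[0,-0.0005,0.001],0.026],[[0,0,0],[0,0,0],0.026],[[0,0,0],[0,0,0],0.026]]' 
python3 -m creep '[[[0,0,0],[0,0,0.0007],0.026],[[0,0,0],[0,0,0],0.026],[[0,0,0],[0,0,0],0.026]]'
```

```text
t: 33.6
tool_pos: [635.7, 42.9, 80.7]
tcp_rot: [180.0, -0.0, -93.0]
ft_force: [-0.5, 0.0, -0.8]
finger_gap: 31.4
t: 33.85
tool_pos: [635.9, 42.8, 80.3]
tcp_rot: [-180.0, -0.0, -93.0]
ft_force: [-0.5, 0.6, 1.2]
finger_gap: 30.7
```

```bash
python3 -m creep '[[[0,0,0],[0,0,0],0.033],[[0,0,0],[0,0,0],0.036],[[0,0,0],[0,0,0],0.04],[[0,0,0],[0,0,0],0.05],[[0,0,0],[0,0,0],0.05]]'
python3 -m creep '[[[0,0,0],[0,0,-0.01],0.05],[[0,0,0],[0,0,-0.025],0.05],[[0,0,0],[0,0,-0.035],0.05],[[0,0,0],[0,0,-0.04],0.05],[[0,0,0],[0,0,-0.04],0.05]]' >/dev/null
python3 -m creep '[[[0,0,0],[0,0,-0.03],0.06],[[0,0,0],[0,0,0],0.06],[[0,0,0],[0,0,0],0.06],[[0,0,0],[0,0,0],0.06]]'
python3 - <<'E'
from h import *
st=snap('wrist','w11.png'); cp=campose('wrist',st)
for b in cams.boxes_of('wrist','torch_center')[:2]: print(b,fit('torch',[(cp,b['extent'])],18,(636,43)))
E
python3 -m creep '[[[0,0,0],[-0.0335,0.0114,0],0.06],[[0,0,0],[-0.0335,0.0114,0],0.06],[[0,0,0],[-0.0335,0.0114,0],0.06],[[0,0,0],[-0.0335,0.0114,0],0.06],[[0,0,0],[-0.0335,0.0114,0],0.06]]'
python3 -m creep '[[[0,0,0],[-0.0335,0.0114,0],0.06],[[0,0,0],[-0.0335,0.0114,0],0.06],[[0,0,0],[-0.0335,0.0114,0],0.06],[[0,0,0],[-0.0335,0.0114,0],0.06],[[0,0,0],[-0.0335,0.0114,0],0.06]]'>/dev/null
python3 -m creep '[[[0,0,0],[0,0,0.02],0.06],[[0,0,0],[0,0,0.02],0.06],[[0,0,0],[0,0,0],0.06],[[0,0,0],[0,0,0],0.06],[[0,0,0],[0,0,0],0.06]]'
python3 - <<'E'
from h import *
st=readout.read_state(); im=cams.grab_frame('wrist'); cp=campose('wrist',st)
for b in cams.boxes_of('wrist','funnel_center')[:2]: print(b,fit('funnel',[(cp,b['extent'])],0,(540,383)))
h=cv2.cvtColor(im,cv2.COLOR_RGB2HSV); m=cv2.inRange(h,(3,150,60),(17,255,255)); n,l,s,c=cv2.connectedComponentsWithStats(m)
i=1+s[1:,4].argmax(); x,y,w,hh,_=s[i]; print(s[i],fit('funnel',[(cp,[x,y,x+w,y+hh])],0,(540,383)))
go(540.7,383.4,75,-93)
E
```

```text
t: 34.27
tool_pos: [635.8, 42.9, 80.0]
tcp_rot: [-180.0, 0.0, -93.0]
ft_force: [0.3, 0.6, 0.7]
finger_gap: 50.0
t: 35.02
tool_pos: [635.3, 42.8, 260.4]
tcp_rot: [-180.0, 0.0, -93.0]
ft_force: [-0.2, 0.4, -0.7]
finger_gap: 59.8
{'extent': [234.5, 153.8, 271.0, 204.0], 'confidence': 0.65} (array([637.8,  45.3]), np.float64(2.3), array([-0.8, -2.3,  0.8,  1.2]))
t: 35.53
tool_pos: [586.6, 214.2, 258.7]
tcp_rot: [179.9, -0.1, -93.0]
ft_force: [-0.1, 0.4, -0.2]
finger_gap: 60.4
t: 36.37
tool_pos: [540.0, 383.2, 220.4]
tcp_rot: [-180.0, -0.0, -93.0]
ft_force: [-0.3, 0.3, 0.8]
finger_gap: 59.9
{'extent': [220.7, 140.1, 284.6, 198.8], 'confidence': 0.95} (array([542.3, 380.4]), np.float64(1.7), array([ 1.7, -1.4, -1.7,  0.8]))
[ 223  139   61   60 2831] (array([541.2, 380.2]), np.float64(0.5), array([ 0.3, -0.5, -0.3,  0.4]))
shift [ 1.000e-01 -3.000e-01  1.463e+02] turn_z -0.04 at [540.2 383.3 221.3] [-1.7993e+02  6.0000e-02 -9.3040e+01] t 36.47
```

```bash
python3 -m creep '[[[0,0,0],[0.003,-0.0012,0.01],0.05],[[0,0,0],[0,0,0.03],0.05],[[0,0,0],[0,0,0.035],0.05],[[0,0,0],[0,0,0.035],0.045],[[0,0,0],[0,0,0.025],0.04]]' >/dev/null
python3 -m creep '[[[0,0,0],[0,0,0.01],0.04],[[0,0,0],[0,0,0],0.04],[[0,0,0],[0,0,0],0.04],[[0,0,0],[0,0,0],0.04]]'
python3 -m creep '[[[0,0,0],[0,0,0],0.03],[[0,0,0],[0,0,0],0.02],[[0,0,0],[0,0,0],0.012],[[0,0,0],[0,0,0],0.012],[[0,0,0],[0,0,0],0.012]]' 25
python3 -m creep '[[[0,0,0],[0,0,0],0.012],[[0,0,0],[0,0,0],0.012],[[0,0,0],[0,0,0],0.012]]'
```

```text
t: 37.22
tool_pos: [541.6, 381.2, 77.2]
tcp_rot: [-179.9, 0.1, -93.0]
ft_force: [-0.8, 0.2, 1.0]
finger_gap: 40.5
t: 37.63
tool_pos: [541.2, 381.0, 76.7]
tcp_rot: [-179.9, 0.1, -93.0]
ft_force: [-1.1, -0.6, 6.1]
finger_gap: 17.5
t: 37.88
tool_pos: [541.2, 381.0, 76.7]
tcp_rot: [-179.9, 0.1, -93.0]
ft_force: [-0.8, -0.0, 7.2]
finger_gap: 17.3
```

```bash
python3 -m creep '[[[0,0,0],[0,0,-0.015],0.012],[[0,0,0],[0,0,-0.03],0.012],[[0,0,0],[0,0,-0.035],0.012],[[0,0,0],[0,0,-0.04],0.012],[[0,0,0],[0,0,-0.04],0.012]]' >/dev/null
python3 -m creep '[[[0,0,0],[0,0,-0.04],0.012],[[0,0,0],[0,0,-0.025],0.012],[[0,0,0],[0,0,0],0.012],[[0,0,0],[0,0,0],0.012]]'
python3 -m creep '[[[0,0,0],[0.0337,-0.0077,0],0.012],[[0,0,0],[0.0337,-0.0077,0],0.012],[[0,0,0],[0.0337,-0.0077,0],0.012],[[0,0,0],[0.0337,-0.0077,0],0.012],[[0,0,0],[0.0337,-0.0077,0],0.012]]'
python3 -m creep '[[[0,0,0],[0.0337,-0.0077,0],0.012],[[0,0,0],[0.0337,-0.0077,0],0.012],[[0,0,0],[0.0337,-0.0077,0],0.012],[[0,0,0],[0.0337,-0.0077,0],0.012],[[0,0,0],[0.0337,-0.0077,0],0.012]]' >/dev/null
python3 -m creep '[[[0,0,0],[0.0337,-0.0077,0],0.012],[[0,0,0],[0.0337,-0.0077,0],0.012],[[0,0,0],[0.0337,-0.0077,0],0.012],[[0,0,0],[0.0337,-0.0077,0],0.012],[[0,0,0],[0,0,0],0.012]]' >/dev/null
python3 -m creep '[[[0,0,0],[0,0,0.035],0.012],[[0,0,0],[0,0,0.03],0.012],[[0,0,0],[0,0,0],0.012],[[0,0,0],[0,0,0],0.012],[[0,0,0],[0,0,0],0.012]]'
python3 - <<'E'
from h import *
st=snap('wrist','w12.png'); cp=campose('wrist',st); go(624.6,-95.4,186,-93)
im=cv2.imread('pics/w12.png')[::2,::2]
h=cv2.cvtColor(im,cv2.COLOR_BGR2HSV); m=cv2.inRange(h,(3,150,40),(17,255,255)); n,l,s,c=cv2.connectedComponentsWithStats(m)
i=1+s[1:,4].argmax(); x,y,w,hh,_=s[i]; p=st['tool_pos']; print(s[i],p,fit('funnel',[(cp,[x,y,x+w,y+hh])],p[2]-76.7,p[:2]))
E
```

```text
t: 38.63
tool_pos: [540.8, 380.8, 302.6]
tcp_rot: [-179.9, 0.2, -93.0]
ft_force: [-0.1, 0.2, -1.0]
finger_gap: 17.2
t: 39.05
tool_pos: [569.4, 208.3, 298.5]
tcp_rot: [179.9, -0.1, -93.0]
ft_force: [2.1, 0.1, 0.4]
finger_gap: 17.1
t: 40.3
tool_pos: [623.9, -96.5, 236.1]
tcp_rot: [-180.0, -0.0, -93.0]
ft_force: [0.5, -0.2, 0.0]
finger_gap: 17.1
shift [-1.  -0.1 50.8] turn_z 0.03 at [624.3 -96.4 236.8] [-1.7988e+02 -2.0000e-02 -9.2970e+01] t 40.35
[ 205  163  100  142 8523] [623.93186583 -96.46377627 236.06966376] (array([623.9, -96.9]), np.float64(0.7), array([ 0.1, -0.7, -0.1,  0.5]))
```

```bash
python3 -m creep '[[[0,0,0],[-0.0008,-0.0005,0.02],0.012],[[0,0,0],[0,0,0.016],0.012],[[0,0,0],[0,0,0.008],0.012],[[0,0,0],[0,0,0],0.012],[[0,0,0],[0,0,0],0.012]]' >/dev/null
python3 -m creep '[[[0,0,0],[0,0,0.002],0.012],[[0,0,0],[0,0,0],0.012],[[0,0,0],[0,0,0],0.012]]' 
python3 -m creep '[[[0,0,0],[0,0,0.001],0.012],[[0,0,0],[0,0,0.001],0.012],[[0,0,0],[0,0,0],0.012]]'
```

```text
t: 41.02
tool_pos: [624.3, -95.7, 189.9]
tcp_rot: [-179.9, 0.0, -93.0]
ft_force: [-0.8, 0.2, -0.4]
finger_gap: 17.6
t: 41.27
tool_pos: [623.8, -95.7, 186.9]
tcp_rot: [180.0, 0.0, -93.0]
ft_force: [0.1, -0.4, -0.7]
finger_gap: 17.1
```

```bash
python3 -m creep '[[[0,0,0],[0,-0.0005,0.001],0.012],[[0,0,0],[0,0,0.0005],0.012],[[0,0,0],[0,0,0],0.012],[[0,0,0],[0,0,0],0.012]]' 
python3 -m creep '[[[0,0,0],[0,0,0.0007],0.012],[[0,0,0],[0,0,0],0.012],[[0,0,0],[0,0,0],0.012]]'
```

```text
t: 41.6
tool_pos: [624.4, -95.8, 185.4]
tcp_rot: [180.0, -0.0, -93.0]
ft_force: [-0.3, 0.5, -0.6]
finger_gap: 17.6
t: 41.85
tool_pos: [624.5, -95.7, 184.9]
tcp_rot: [-180.0, 0.0, -93.0]
ft_force: [0.2, 0.4, 0.2]
finger_gap: 17.5
```

Touch, release, withdraw, and check.

```bash
python3 -m creep '[[[0,0,0],[0,0,0.0006],0.012],[[0,0,0],[0,0,0],0.012],[[0,0,0],[0,0,0],0.012]]' 
python3 -m creep '[[[0,0,0],[0,0,0],0.018],[[0,0,0],[0,0,0],0.021],[[0,0,0],[0,0,0],0.025],[[0,0,0],[0,0,0],0.035],[[0,0,0],[0,0,0],0.04]]'
python3 -m creep '[[[0,0,0],[0,0,-0.01],0.04],[[0,0,0],[0,0,-0.025],0.04],[[0,0,0],[0,0,-0.035],0.04],[[0,0,0],[0,0,-0.035],0.04],[[0,0,0],[0,0,-0.015],0.05]]' >/dev/null
python3 -m creep '[[[0,0,0],[0,0,0],0.05],[[0,0,0],[0,0,0],0.05],[[0,0,0],[0,0,0],0.05]]'
python3 - <<'E'
from h import *
st=snap('wrist','w13.png',(120,60,460,320),1.2); cp=campose('wrist',st); im=cams.grab_frame('wrist')
h=cv2.cvtColor(im,cv2.COLOR_RGB2HSV); m=cv2.inRange(h,(3,150,40),(17,255,255)); n,l,s,c=cv2.connectedComponentsWithStats(m)
i=1+s[1:,4].argmax(); x,y,w,hh,_=s[i]; print('funnel',fit('funnel',[(cp,[x,y,x+w,y+hh])],108,(624,-96)))
snap('scene','s13.png',(60,90,460,290),2);snap('top','t13.png',(130,80,340,260),1.8)
a=cv2.imread('pics/s13.png');b=cv2.imread('pics/w13.png')[:190];d=cv2.imread('pics/t13.png')
c=np.zeros((600,800,3),np.uint8);c[:400]=a;c[400:590,:b.shape[1]]=b;c[400:600,410:410+d.shape[1]]=d[40:240];cv2.imwrite('pics/c13.png',c)
T=campose('top');S=campose('scene')
for l,m_,z,x0 in (('torch_center','torch',18,(636,43)),('tape_center','tape',0,(543,-383)),('screw_jar_center','jar',0,(438,-260)),('tin','tin',18,(625,-96))):
    B=[cams.boxes_of(n,l) for n in('top','scene')]
    if B[0] and B[1]: print(l,[x[0]['extent'] for x in B],fit(m_,[(T,B[0][0]['extent']),(S,B[1][0]['extent'])],z,x0)[:2])
E
```

```text
t: 42.1
tool_pos: [624.4, -95.8, 184.7]
tcp_rot: [-180.0, -0.0, -93.0]
ft_force: [-1.4, -0.6, 4.3]
finger_gap: 16.9
t: 42.52
tool_pos: [624.4, -95.7, 183.9]
tcp_rot: [180.0, 0.0, -93.0]
ft_force: [0.0, -0.6, 1.0]
finger_gap: 39.8
t: 43.18
tool_pos: [624.0, -95.6, 304.0]
tcp_rot: [180.0, 0.0, -93.0]
ft_force: [0.1, -0.7, 0.0]
finger_gap: 50.3
funnel (array([625.2, -97.1]), np.float64(1.2), array([ 0.1, -1.2, -0.1,  0.8]))
torch_center [[230.8, 125.1, 248.3, 151.0], [267.6, 199.6, 291.0, 245.9]] (array([634.2,  39.8]), np.float64(1.9))
tape_center [[403.9, 160.2, 433.4, 185.4], [77.6, 216.6, 107.1, 240.4]] (array([ 544.3, -385.3]), np.float64(3.4))
screw_jar_center [[360.3, 208.0, 387.0, 234.6], [139.2, 180.0, 161.8, 205.1]] (array([ 432.2, -264.1]), np.float64(5.0))
tin [[280.4, 137.6, 313.6, 160.3], [197.1, 207.7, 234.1, 253.8]] (array([625. , -93.7]), np.float64(22.2))
```

View pics/c13.png

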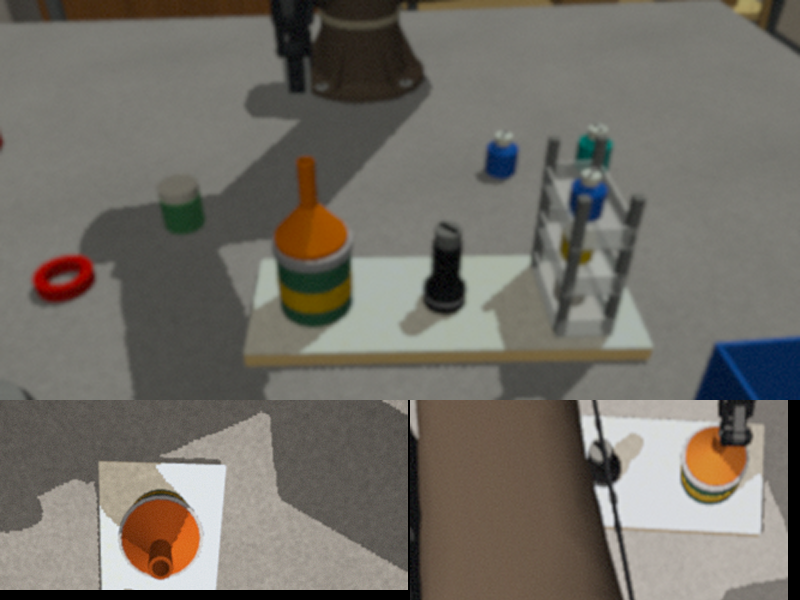

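```bash
python3 -c "
from cell import finish_job; print(finish_job())"
```

```text
the job is handed in; nothing more can be done
None
```

I handed the job in at about 43 s of the 136 s allowed, with everything placed in the order asked and the gripper clear of it all.

- **Rack:** the yellow bulb stands face down in the upper tier. The loose tray sits on that tier's posts; contact came at the height predicted, and its posts line up with those below in the pictures. The smaller blue bulb stands face down in the top tray, about 1.5 mm from its centre. I ruled out the larger blue bulb and the turquoise one by size and colour.
- **Torch:** it stands lens down on the board at about (635.9, 42.8), against a rack–tin midpoint of (636, 43.3), going by the arm's pose at release. Camera checks differed: (637.8, 45.3) from the wrist and (634.2, 39.8) from the top and scene cameras, where the arm partly hid it from the top.
- **Funnel:** it stands mouth down at about (625.2, −97.1), roughly 1 mm from the tin's centre at (624.6, −96.2).
- **Tape and jar:** I never touched them. The last network fits moved them by about 2 mm (tape) and 7 mm (jar), with fit errors of 3 to 5 pixels. I put that down to detection error. Both look to be in the same place in the scene picture.
- **Other disagreements:** the tin's last fit using the top camera was poor (22 pixels off) because the funnel covers its lid, so I relied on the earlier wrist measurement. The rack sits about 2° turned from the board, so I set the tray to the rack's own angle.

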